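Charge the remotes in the push-latch cubby

TASK

Push down on the cubby's touch-latched top flap so that it springs ajar, swing it right open, and lay every remote and the flashlight that you find on the shelf inside. Then shut the flap and push it down once more so that it latches flush, and after that start the charge by turning the timer knob (the only one with a bar grip) on the aluminium strip until its white pointer meets the long mark, without turning the three round knobs beside it or disturbing the other things on the shelf.

Things in the scene. Friction and masses are not known exactly. Their poses are not given: they have to be found in the camera images.
- cubby: fixed frosted acrylic box, outer 206 x 320 x 98 mm (x, y, z), open on top under the flap. Walls 8 mm, inside 190 x 304 mm; its floor lies 8 mm above the shelf. Origin at the centre of its underside; x points from the flap's free edge to its hinge. The latch's grey ejector rod (10 mm thick) hangs 12 mm from the -y wall, 34 mm along x, tip under the flap (90 mm up when shut, 18 mm higher when ajar)
- flap (a joint): hinge angle of the cubby's flap. 0 (+-0.01): shut and latched. Pushed down near its free edge it sinks to a stop at -0.06 rad (about 9 mm down, 30 mm from the edge); this trips the latch, and let go it springs to about 0.31 and rests ajar. The same push from ajar latches it again at 0. It opens up to a stop at 1.70, just past upright, and stays there; short of upright it falls softly to ajar
- flap_edge (a point): middle of the flap's free edge, on its top face, moving with it. The flap is a frosted acrylic lid, 186 (hinge to edge) x 300 x 8 mm, 250 g, inset between the cubby's walls, its top flush at 98 mm when shut; about 3 N pushes it in. Ajar, the edge stands some 57 mm above the walls: a finger in front of it, tip about 115 mm above the shelf, can push the edge towards the hinge and up
- flap_hinge (a point): middle of the flap's hinge line, fixed on the cubby: 94 mm along the cubby's x from its origin, 98 mm above the shelf, the line running along the cubby's y; the flap's top face at the hinge end
- remote_a: grey plastic TV remote, a flat bar 170 x 46 x 22 mm (x, y, z), black buttons on top, about 110 g. Origin at the centre of its underside, x along its length, z up. May be absent (None)
- remote_b: grey plastic TV remote, a flat bar 150 x 42 x 20 mm (x, y, z), black buttons on top, about 110 g. Origin at the centre of its underside, x along its length, z up. May be absent (None)
- remote_c: grey plastic TV remote, a flat bar 125 x 36 x 18 mm (x, y, z), black buttons on top, about 110 g. Origin at the centre of its underside, x along its length, z up. May be absent (None)
- flashlight: aluminium flashlight lying down, eight-sided, 145 mm long: barrel 28 mm across for the middle 86 mm, ends 38 mm across, about 150 g. Origin under its middle, on the surface it lies on (axis 19 mm above); x along its length towards the lens. May be absent (None)
- panel: fixed aluminium control strip, 84 x 330 x 12 mm (x, y, z), carrying four knobs 80 mm apart in a row along its y. Origin at the centre of its underside
- timer (a joint): angle of the timer knob, growing clockwise seen from above. At 0 its white pointer points along the strip's +x (away from the robot); at 1.571 (a quarter turn clockwise, along the strip's -y) it meets the long white mark, three times as long as the six short ones. It stays where it is left (friction 0.03 N m) and turns from -2.4 to 2.4
- timer_grip (a point): middle of the timer knob's grip, on the knob's axis, 40 mm above the shelf. The grip is an upright grey bar 38 mm long, 12 mm thick, from 22 to 52 mm above the shelf, on a round flange 38 mm across; the point's x runs along the bar towards the pointer end and turns with the knob. The timer may be in any of the four places on the strip
- knob_a_mark (a point): point near the rim of a round grey knob (34 mm across, top 46 mm above the shelf), 15 mm from its axis towards its pointer line; it turns very lightly and must stay as it is
- knob_b_mark (a point): the same point on the second round knob
- knob_c_mark (a point): the same point on the third round knob
- bowl: round glass bowl, 140 mm across, 55 mm high; origin under its middle
- fidget_cube: wooden fidget cube, 40 mm; origin under its middle
- mug: white mug, 80 mm across, 90 mm high; origin under its middle
- candle_jar: candle jar, 72 mm across, 85 mm high; origin under its middle
Mind the look-alikes: they are no part of the job. Leave any blue look-alike of the remote_b alone.

How it is judged:
On the way, in this order (a step that is already met when the one before it is completed fails the run):
1. the latched flap has been pushed and has sprung ajar (value of joint flap above 0.2 rad), for 0.2 s.
2. every remote and flashlight lies inside the cubby, the flap still open (x of remote_a in the frame of cubby between -0.095 and 0.095 m and y of remote_a in the frame of cubby between -0.152 and 0.152 m and z of remote_a in the frame of cubby between -0.01 and 0.07 m and linear speed of each of remote_a, remote_b, remote_c, flashlight below 0.05 m/s and x of remote_b in the frame of cubby between -0.095 and 0.095 m and y of remote_b in the frame of cubby between -0.152 and 0.152 m and z of remote_b in the frame of cubby between -0.01 and 0.07 m and x of remote_c in the frame of cubby between -0.095 and 0.095 m and y of remote_c in the frame of cubby between -0.152 and 0.152 m and z of remote_c in the frame of cubby between -0.01 and 0.07 m and x of flashlight in the frame of cubby between -0.095 and 0.095 m and y of flashlight in the frame of cubby between -0.152 and 0.152 m and z of flashlight in the frame of cubby between -0.01 and 0.07 m and value of joint flap above 0.15 rad), for 0.3 s.
3. the flap has been shut and is latched flush (value of joint flap between -0.02 and 0.02 rad), for 0.5 s.
4. the timer's pointer has then been turned to the long mark (value of joint timer between 1.42 and 1.72 rad), for 0.2 s.
At the end, for the whole second after the job is handed in: Every remote and flashlight present lies at rest inside the cubby; the flap is shut and latched (within 0.02 rad of flush); the timer's pointer is within 0.15 rad (9 degrees) of the long mark (all of step 3 and all of step 4 and x of remote_a in the frame of cubby between -0.095 and 0.095 m and y of remote_a in the frame of cubby between -0.152 and 0.152 m and z of remote_a in the frame of cubby between -0.01 and 0.07 m and linear speed of each of remote_a, remote_b, remote_c, flashlight below 0.05 m/s and x of remote_b in the frame of cubby between -0.095 and 0.095 m and y of remote_b in the frame of cubby between -0.152 and 0.152 m and z of remote_b in the frame of cubby between -0.01 and 0.07 m and x of remote_c in the frame of cubby between -0.095 and 0.095 m and y of remote_c in the frame of cubby between -0.152 and 0.152 m and z of remote_c in the frame of cubby between -0.01 and 0.07 m and x of flashlight in the frame of cubby between -0.095 and 0.095 m and y of flashlight in the frame of cubby between -0.152 and 0.152 m and z of flashlight in the frame of cubby between -0.01 and 0.07 m and not (velocity of joint timer above 0.1 rad/s)); the robot touches nothing.
It fails at once if one of the three round knobs is turned (by more than about 10 degrees) (distance of any of knob_a_mark, knob_b_mark, knob_c_mark from where it was at the start of the episode above 0.003 m).
It fails at once if one of the other things on the shelf is shifted more than 50 mm or tipped over (distance of any of bowl, fidget_cube, mug, candle_jar from where it was at the start of the episode above 0.05 m or angle between any of bowl, fidget_cube, mug, candle_jar's own z axis and vertical above 0.6 rad).
Of remote_a, remote_b, remote_c, flashlight only 2 to 4 are there at a start; the rules pass over those that are not, and their reading is None.
At some moment in a run one of remote_a, remote_b, remote_c, flashlight may be knocked a few centimetres aside while the robot is not near it.
Once in a run the grip may slacken for a moment while it holds something.
It also fails if it takes over 210 s, if anything falls off the work surface, if the arm or the gripper's body presses on something with over 40 N, if the wrist force passes 120 N, or if a joint passes its speed limit or range.

ROBOT

A 7-joint arm with a two-finger parallel gripper is mounted at the origin on the work surface. World frame = base frame: x ahead of the robot, y to its left, z up, the work surface at z = 0. Lengths are in m, angles in rad, forces in N, time in s.
With the tool pointing down it reaches from about 0.4 to 0.85 m from the base axis. Payload 4.5 kg.
Tool frame: the origin (TCP) lies between the finger pads; the fingertips stand r.tip_reach ahead of it and the grasp point (between the pads) lies 11 mm behind it (r.tip_reach is the distance from the TCP to the fingertips, in m); z points along the fingers, y is the line along which they close (so a half turn about z gives the same grasp; the last joint's range is limited). The gripper opens to 88 mm and grips with 3 to 60 N. Pads are 18 mm wide; open, the fingers measure 123 mm over their backs; the gripper's body (75 mm by 187 mm) begins 45 mm behind the grasp point.
Start: joints at [-1.184, 0.689, -0.195, 1.565, 0.157, 0.902, -0.215], TCP at [0.216, 0.587, 0.247] pointing down, gripper open.
Joint ranges: [-3.01, 3.01], [-0.46, 2.08], [-1.47, 1.51], [0.13, 2.56], [-1, 4.14], [0.04, 2.09], [-2.66, 2.66]. Speed limits (rad/s): [2.57, 2.57, 3.14, 3.14, 3.14, 3.14, 3.14].

INTERFACE

Orientations are given as a unit quaternion [x, y, z, w].
In Python, from plant import r, vision, workorder gives the robot as it stands.
- The arm moves only by the tool drive_tool, never from a script. Its argument "targets" is a list of rows, each an object of numbers: "tx", "ty", "tz": the shift along the world's x, y, z in units of 0.03 m (1.0 is 0.03 m); "wx", "wy", "wz": the turn, a rotation vector about the world's x, y, z in units of 60 degrees (1.0 is 60 degrees); "claw": the opening, from -1 (shut) to 1 (fully open). A call has exactly 8 rows; each row shifts and turns the commanded pose from where the row before left it; what a row does not reach is not made up. A row lasts 1/10 s, in which the tool goes at most 50 mm and 8.59 degrees, less where a joint would pass 70% of its speed; a pose out of reach is approached as far as the arm can. A call with a number of a shift or a turn outside -1 to 1 is refused whole. A call with a gripper value outside its range is refused whole. The fingers move at their own pace and stop on an object; "force" is the grip in N (left out, the last holds). Time passes only in rows, so rows that do not move let the fingers close, or fill a call up. It gives the time, the measured TCP pose, the force, the opening and the grip force at its end, in the units of the state.
- r.get_state(): the state, without advancing time (a new reading comes with each control period).
- vision.snapshot(name): name is "side" or "top" or "wrist"; returns a dict with "image" (480x640x3 uint8, blue, green, red), "range_z" (480x640 float32, m along the optical axis (not along the pixel's ray), 0 where there is no reading), "K" (3x3 intrinsics, pixels), "cam_to_world" (4x4, takes a point from camera to world coordinates). Camera axes: x right, y up, looking along -z (the intrinsics and any distortion apply to the point x, -y, -z); pixel columns grow to the right and rows downward; lengths in m; the calibration is good to about 2 mm. A picture is of the moment at which its call begins.
- workorder.finish_job(): hands the job in; it is judged then, once.
The state is a dict: "clock": time; "q": joint angles; "qd": joint speeds; "joint_torque": joint torques, N m; "tool_pos": TCP position; "eef_rot": TCP orientation; "contact_force": force on the tool from outside, world axes, zero at the start; "moment": the same for the moment, N m; "opening": opening from 0.0 (shut) to 1.0 (fully open); "finger_force": force on a finger pad.
Only numpy, scipy, OpenCV 4.12 (cv2) and the standard library are available. Lean on these libraries where they do the work, as an engineer would, in place of code of your own. Each camera call takes 0.05 s, during which the arm holds its last target. There are 200 camera calls.

## Working session

There is one attempt and no reset: what is moved stays moved. The work goes in short steps, Python scripts to look and compute and a tool call to move; the robot and the scene stay as the last step left them, time stands still between calls to the robot, and variables do not carry over. Pictures are saved under pics/ and viewed, at most 14 in all, crops included, and the job is handed in when it is done.

Besides the shell and the picture viewer there is one more tool, called after "Request:" as name(argument=value, ...), one argument or row to a line, values as JSON. drive_tool: Moves the arm, as the interface text tells. Its arguments: {"type":"object","properties":{"targets":{"type":"array","items":{"type":"object","properties":{"tx":{"type":"number"},"ty":{"type":"number"},"tz":{"type":"number"},"wx":{"type":"number"},"wy":{"type":"number"},"wz":{"type":"number"},"claw":{"type":"number"}}}},"force":{"type":"number"}},"required":["targets"]}

```bash
ls; mkdir -p pics; cat > h.py <<'E'
import numpy as np, cv2
from plant import r, vision, workorder
def pts(s):
    z=s["range_z"];K=s["K"];v,u=np.mgrid[0:480,0:640]
    x=(u-K[0,2])/K[0,0]*z;y=(v-K[1,2])/K[1,1]*z
    P=np.stack([x,-y,-z,np.ones_like(z)],-1)@s["cam_to_world"].T
    P=P[...,:3];P[z==0]=np.nan
    return P
def snap(n,f=None):
    s=vision.snapshot(n)
    if f: cv2.imwrite("pics/"+f,s["image"])
    return s,pts(s)
E
python3 - <<'E'
from h import *
s,P=snap("top","top0.png"); print(s["K"],s["cam_to_world"]); np.save("top0.npy",P)
s,P=snap("side","side0.png"); print(s["cam_to_world"])
print(r.get_state(), r.tip_reach)
E
```

```text
pics
[[499.96503202   0.         314.33617758]
 [  0.         499.96503202 239.93653398]
 [  0.           0.           1.        ]] [[ 0.01652753  0.98511555 -0.171097    0.2826073 ]
 [-0.99965672  0.01280111 -0.02286006 -0.09098612]
 [-0.02032956  0.17141609  0.98498895  1.13988012]
 [ 0.          0.          0.          1.        ]]
[[ 0.98594158  0.12437224 -0.11158296  0.28493252]
 [-0.16679765  0.77210586 -0.61321374 -1.01339881]
 [ 0.00988709  0.6232047   0.78199626  1.27649208]
 [ 0.          0.          0.          1.        ]]
{'clock': 0.1, 'q': array([-1.18419738,  0.68989645, -0.19450144,  1.56623976,  0.15729728,
        0.90251361, -0.2151049 ]), 'qd': array([ 0.00152147, -0.00210509, -0.00062281, -0.00381142, -0.00107221,
        0.00056065,  0.00290082]), 'joint_torque': array([-3.38768325e-03, -5.28495455e+01, -1.27211541e+00, -1.53837883e+01,
       -5.27487556e-02,  1.91264466e-03,  4.64159211e-05]), 'tool_pos': array([0.21581007, 0.58596153, 0.24599211]), 'eef_rot': array([ 1.75458779e-01,  9.84486425e-01, -8.30087499e-04, -7.99612149e-05]), 'contact_force': array([ 0.4307354 , -0.07371916, -0.48209904]), 'moment': array([0.01622651, 0.00095455, 0.03845255]), 'finger_force': 0.0, 'opening': 1.0027801582762463} 0.008
```

View pics/top0.png

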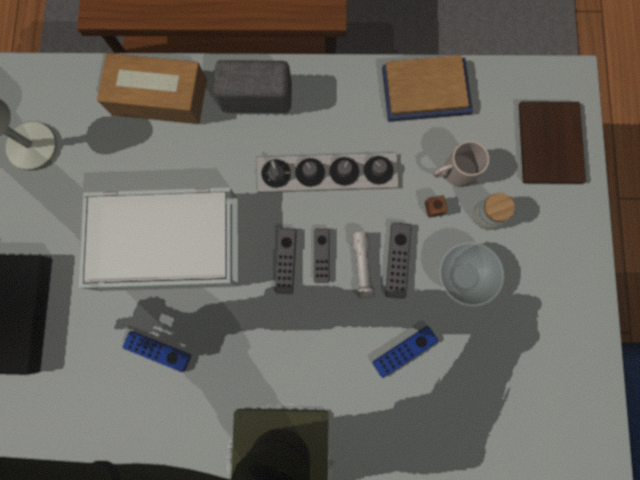

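View pics/side0.png

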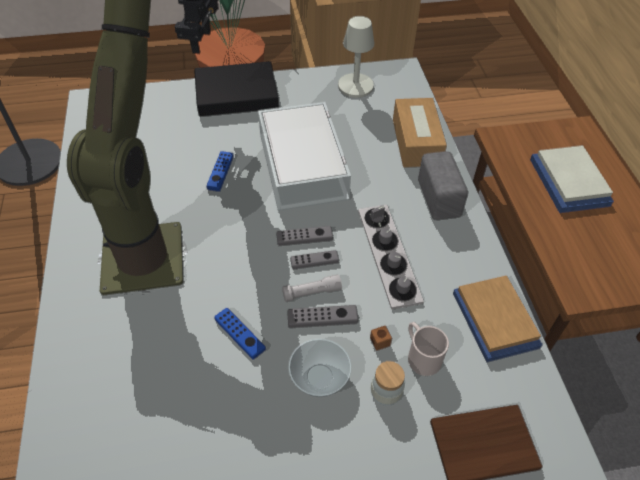

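The top view shows the cubby at (155,238) with its free edge facing the robot. Remote_b is at (285,259), remote_c at (322,255), the flashlight at (362,265) and remote_a at (399,260). The strip is at (328,171), with the timer probably at (276,173). The blue look-alikes lie nearer the robot.

```bash
python3 - <<'E'
from h import *
P=np.load("top0.npy");im=cv2.imread("pics/top0.png")
def obj(n,u0,u1,v0,v1,z0,z1):
    m=np.zeros((480,640),bool);m[v0:v1,u0:u1]=1
    with np.errstate(invalid='ignore'): m&=(P[...,2]>z0)&(P[...,2]<z1)
    p=P[m]
    (c,s,a)=cv2.minAreaRect((p[:,:2]*1000).astype(np.float32))
    w,V=np.linalg.eigh(np.cov(p[:,:2].T)); d=V[:,1]; 
    print(n,len(p),"rect",np.round(c),np.round(s),round(a,1),"pca",np.round(np.degrees(np.arctan2(d[1],d[0])),1),"z",np.round(np.percentile(p[:,2],[5,50,95]),3))
obj("b",262,305,215,300,.012,.05)
obj("c",308,338,220,290,.010,.05)
obj("f",345,380,225,305,.012,.06)
obj("a",380,418,215,305,.012,.05)
obj("flap",90,222,200,276,.09,.12)
obj("cub",70,245,180,298,.085,.12)
obj("panel",250,405,145,198,.006,.018)
for i,u in enumerate([276,310,344,379]): obj("k%d"%i,u-17,u+17,150,190,.028,.07)
obj("kgrip",258,292,150,190,.046,.07)
obj("bowl",435,510,235,310,.03,.07)
obj("cube",420,448,190,220,.02,.06)
obj("bl1",115,195,325,375,.01,.06);obj("bl2",370,442,322,380,.01,.06)
print("pts",P[240,155],P[200,100],P[270,215])
cv2.imwrite("pics/strip.png",cv2.resize(im[145:200,250:405],None,fx=5,fy=5,interpolation=cv2.INTER_CUBIC))
E
```

```text
b 1194 rect [431.   0.] [ 42. 150.] 88.0 pca 178.1 z [0.015 0.019 0.023]
c 850 rect [445. -82.] [123.  34.] 0.7 pca -179.1 z [0.013 0.017 0.021]
f 958 rect [ 423. -175.] [146.  38.] 6.0 pca -174.0 z [0.023 0.032 0.038]
a 1531 rect [ 436. -255.] [ 47. 171.] 85.0 pca 175.1 z [0.017 0.021 0.025]
flap 9997 rect [466. 274.] [164. 292.] 0.8 pca 89.0 z [0.095 0.098 0.101]
cub 14067 rect [468. 273.] [207. 323.] 2.8 pca 92.8 z [0.094 0.098 0.101]
panel 3842 rect [633. -96.] [107. 342.] 2.2 pca 92.5 z [0.008 0.013 0.017]
k0 100 rect [637.  28.] [40. 12.] 19.4 pca -161.0 z [0.038 0.051 0.055]
k1 184 rect [640. -52.] [30. 32.] 89.6 pca -178.2 z [0.035 0.045 0.048]
k2 182 rect [ 644. -132.] [32. 30.] 0.5 pca 179.6 z [0.034 0.044 0.049]
k3 190 rect [ 647. -211.] [33. 32.] 5.0 pca -178.8 z [0.032 0.044 0.048]
kgrip 89 rect [637.  28.] [38. 12.] 19.4 pca -160.5 z [0.047 0.051 0.055]
bowl 1138 rect [ 403. -408.] [137. 137.] 1.9 pca -153.8 z [0.032 0.047 0.056]
cube 356 rect [ 559. -342.] [42. 42.] 12.2 pca -156.0 z [0.025 0.039 0.043]
bl1 1318 rect [225. 281.] [149.  43.] 69.9 pca 69.9 z [0.015 0.019 0.023]
bl2 1344 rect [ 234. -268.] [ 42. 150.] 33.3 pca 123.3 z [0.015 0.019 0.023]
pts [0.45833239 0.27110509 0.10217525] [0.54530633 0.39873087 0.09798578] [0.3964814  0.14048964 0.10026377]
```

View pics/strip.png

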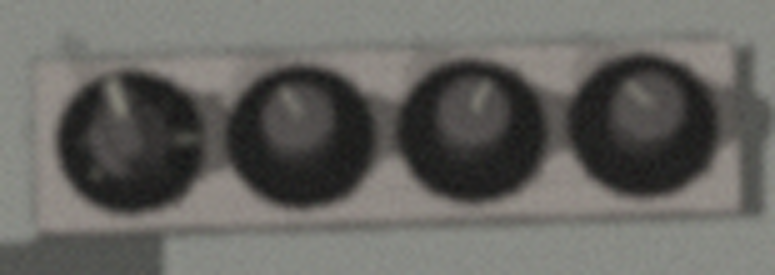

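Timer knob: leftmost place, pointer at (118,95) in the crop, long mark on its right at (185,138). That means about 107° clockwise. Next I go above the flap's free edge with the fingers shut.

Request:
drive_tool(
  targets=[
    {"tx": 0.4, "ty": -0.65, "tz": -0.15, "wz": 0.024, "claw": -1},
    {"tx": 0.4, "ty": -0.65, "tz": -0.15, "wz": 0.024, "claw": -1},
    {"tx": 0.4, "ty": -0.65, "tz": -0.15, "wz": 0.024, "claw": -1},
    {"tx": 0.4, "ty": -0.65, "tz": -0.15, "wz": 0.024, "claw": -1},
    {"tx": 0.4, "ty": -0.65, "tz": -0.15, "wz": 0.024, "claw": -1},
    {"tx": 0.4, "ty": -0.65, "tz": -0.15, "wz": 0.024, "claw": -1},
    {"tx": 0.4, "ty": -0.65, "tz": -0.15, "wz": 0.024, "claw": -1},
    {"tx": 0.4, "ty": -0.65, "tz": -0.15, "wz": 0.024, "claw": -1},
  ],
  force=20,
)

```text
validation failed for argument at $.ta...
```

Request:
drive_tool(
  targets=[
    {"tx": 0.4, "ty": -0.65, "tz": -0.15, "wz": 0.024, "claw": -1},
    {"tx": 0.4, "ty": -0.65, "tz": -0.15, "wz": 0.024, "claw": -1},
    {"tx": 0.4, "ty": -0.65, "tz": -0.15, "wz": 0.024, "claw": -1},
    {"tx": 0.4, "ty": -0.65, "tz": -0.15, "wz": 0.024, "claw": -1},
    {"tx": 0.4, "ty": -0.65, "tz": -0.15, "wz": 0.024, "claw": -1},
    {"tx": 0.4, "ty": -0.65, "tz": -0.15, "wz": 0.024, "claw": -1},
    {"tx": 0.4, "ty": -0.65, "tz": -0.15, "wz": 0.024, "claw": -1},
    {"tx": 0, "ty": 0, "tz": 0, "claw": -1},
  ],
)

```text
validation failed for argument at $.ta...
```

Request:
drive_tool(
  targets=[
    {"tx": 0.4, "ty": -0.65, "tz": -0.15, "wx": 0, "wy": 0, "wz": 0.024, "claw": -1},
    {"tx": 0.4, "ty": -0.65, "tz": -0.15, "wx": 0, "wy": 0, "wz": 0.024, "claw": -1},
    {"tx": 0.4, "ty": -0.65, "tz": -0.15, "wx": 0, "wy": 0, "wz": 0.024, "claw": -1},
    {"tx": 0.4, "ty": -0.65, "tz": -0.15, "wx": 0, "wy": 0, "wz": 0.024, "claw": -1},
    {"tx": 0.4, "ty": -0.65, "tz": -0.15, "wx": 0, "wy": 0, "wz": 0.024, "claw": -1},
    {"tx": 0.4, "ty": -0.65, "tz": -0.15, "wx": 0, "wy": 0, "wz": 0.024, "claw": -1},
    {"tx": 0.4, "ty": -0.65, "tz": -0.15, "wx": 0, "wy": 0, "wz": 0.024, "claw": -1},
    {"tx": 0.4, "ty": -0.65, "tz": -0.15, "wx": 0, "wy": 0, "wz": 0.024, "claw": -1},
  ],
  force=20,
)

```text
clock: 0.9
tool_pos: [0.3122, 0.4295, 0.2103]
eef_rot: [0.075, 0.997, -0.0, -0.0]
contact_force: [-1.0, 0.2, 0.3]
opening: 0.301
finger_force: 0.0
```

Request:
drive_tool(
  targets=[
    {"tx": 0.4, "ty": -0.66, "tz": -0.25, "wx": 0, "wy": 0, "wz": 0.024, "claw": -1},
    {"tx": 0.4, "ty": -0.66, "tz": -0.25, "wx": 0, "wy": 0, "wz": 0.024, "claw": -1},
    {"tx": 0.4, "ty": -0.66, "tz": -0.25, "wx": 0, "wy": 0, "wz": 0.024, "claw": -1},
    {"tx": 0.4, "ty": -0.66, "tz": -0.25, "wx": 0, "wy": 0, "wz": 0.024, "claw": -1},
    {"tx": 0.4, "ty": -0.66, "tz": -0.25, "wx": 0, "wy": 0, "wz": 0.024, "claw": -1},
    {"tx": 0.4, "ty": -0.66, "tz": -0.25, "wx": 0, "wy": 0, "wz": 0.024, "claw": -1},
    {"tx": 0.4, "ty": -0.66, "tz": -0.25, "wx": 0, "wy": 0, "wz": 0.024, "claw": -1},
    {"tx": 0.2, "ty": -0.3, "tz": -0.25, "wx": 0, "wy": 0, "wz": 0.024, "claw": -1},
  ],
)

```text
clock: 1.7
tool_pos: [0.4029, 0.2805, 0.1501]
eef_rot: [-0.024, 1.0, -0.001, -0.0]
contact_force: [-0.3, 0.1, -0.9]
opening: 0.006
finger_force: 0.0
```

Request:
drive_tool(
  targets=[
    {"tx": 0, "ty": 0, "tz": -0.7, "wx": 0, "wy": 0, "wz": 0, "claw": -1},
    {"tx": 0, "ty": 0, "tz": -0.6, "wx": 0, "wy": 0, "wz": 0, "claw": -1},
    {"tx": 0, "ty": 0, "tz": -0.4, "wx": 0, "wy": 0, "wz": 0, "claw": -1},
    {"tx": 0, "ty": 0, "tz": -0.2, "wx": 0, "wy": 0, "wz": 0, "claw": -1},
    {"tx": 0, "ty": 0, "tz": 0, "wx": 0, "wy": 0, "wz": 0, "claw": -1},
    {"tx": 0, "ty": 0, "tz": 0, "wx": 0, "wy": 0, "wz": 0, "claw": -1},
    {"tx": 0, "ty": 0, "tz": 0, "wx": 0, "wy": 0, "wz": 0, "claw": -1},
    {"tx": 0, "ty": 0, "tz": 0, "wx": 0, "wy": 0, "wz": 0, "claw": -1},
  ],
)

```text
clock: 2.5
tool_pos: [0.4019, 0.2832, 0.0969]
eef_rot: [-0.025, 1.0, 0.0, 0.001]
contact_force: [-5.5, -4.6, 38.1]
opening: 0.007
finger_force: 19.0
```

Request:
drive_tool(
  targets=[
    {"tx": 0, "ty": 0, "tz": 0.4, "wx": 0, "wy": 0, "wz": 0, "claw": -1},
    {"tx": -0.1, "ty": 0, "tz": 0.9, "wx": 0, "wy": 0, "wz": 0, "claw": -1},
    {"tx": -0.3, "ty": 0, "tz": 1, "wx": 0, "wy": 0, "wz": 0, "claw": -1},
    {"tx": -0.4, "ty": -0.1, "tz": 1, "wx": 0, "wy": 0, "wz": 0, "claw": -1},
    {"tx": -0.6, "ty": -0.1, "tz": 0.3, "wx": 0, "wy": 0, "wz": 0, "claw": -1},
    {"tx": -0.6, "ty": -0.1, "tz": 0, "wx": 0, "wy": 0, "wz": 0, "claw": -1},
    {"tx": -0.4, "ty": 0, "tz": 0, "wx": 0, "wy": 0, "wz": 0, "claw": -1},
    {"tx": 0, "ty": 0, "tz": 0, "wx": 0, "wy": 0, "wz": 0, "claw": -1},
  ],
)

```text
clock: 3.3
tool_pos: [0.3283, 0.2742, 0.2017]
eef_rot: [-0.026, 1.0, -0.0, -0.001]
contact_force: [0.6, 0.5, 0.1]
opening: 0.006
finger_force: 0.0
```

```bash
python3 - <<'E'
from h import *
s,P=snap("side","side1.png")
st=r.get_state();print(st["tool_pos"],st["contact_force"])
m=(P[...,0]>.36)&(P[...,0]<.4)&(P[...,1]>.15)&(P[...,1]<.23)&(P[...,2]>.05)&(P[...,2]<.2)
p=P[m];print(len(p),p[:,2].max(),p[p[:,2].argmax()])
m=(P[...,0]>.36)&(P[...,0]<.57)&(P[...,1]>.16)&(P[...,1]<.20)&(P[...,2]>.08)&(P[...,2]<.3)
p=P[m]
for a in np.arange(.36,.57,.02):
  q=p[(p[:,0]>a)&(p[:,0]<a+.02)]
  if len(q):print(round(a+.01,2),len(q),np.percentile(q[:,2],[10,50,90]).round(3))
E
```

```text
[0.32952254 0.27437716 0.20155325] [ 1.43940537 -0.03694598 -0.1766627 ]
217 0.1565511962378221 [0.38526259 0.19579331 0.1565512 ]
0.37 78 [0.094 0.259 0.296]
0.39 57 [0.147 0.15  0.153]
0.41 74 [0.141 0.145 0.148]
0.43 76 [0.135 0.138 0.142]
0.45 70 [0.129 0.132 0.137]
0.47 74 [0.123 0.126 0.13 ]
0.49 70 [0.117 0.12  0.125]
0.51 71 [0.111 0.114 0.118]
0.53 68 [0.104 0.108 0.112]
0.55 68 [0.099 0.102 0.107]
0.57 36 [0.093 0.099 0.104]
```

The flap is ajar, with its edge near (0.385, 0.155). Next I tilt the fingers 30° forward, hook under the edge and follow its arc.

Request:
drive_tool(
  targets=[
    {"tx": 0.05, "ty": 0, "tz": -0.4, "wx": 0, "wy": -0.125, "wz": 0, "claw": -1},
    {"tx": 0.05, "ty": 0, "tz": -0.6, "wx": 0, "wy": -0.125, "wz": 0, "claw": -1},
    {"tx": 0.05, "ty": 0, "tz": -0.7, "wx": 0, "wy": -0.125, "wz": 0, "claw": -1},
    {"tx": 0.05, "ty": 0, "tz": -0.6, "wx": 0, "wy": -0.125, "wz": 0, "claw": -1},
    {"tx": 0.1, "ty": 0, "tz": -0.1, "wx": 0, "wy": 0, "wz": 0, "claw": -1},
    {"tx": 0.2, "ty": 0, "tz": 0, "wx": 0, "wy": 0, "wz": 0, "claw": -1},
    {"tx": 0.2, "ty": 0, "tz": 0, "wx": 0, "wy": 0, "wz": 0, "claw": -1},
    {"tx": 0.2, "ty": 0, "tz": 0, "wx": 0, "wy": 0, "wz": 0, "claw": -1},
  ],
)

```text
clock: 4.15
tool_pos: [0.3578, 0.2552, 0.1654]
eef_rot: [-0.017, 0.993, -0.036, 0.11]
contact_force: [-0.9, 0.2, -0.1]
opening: 0.005
finger_force: 0.0
```

```bash
python3 - <<'E'
from h import *
st=r.get_state();print(st["q"].round(3),st["qd"].round(2),st["tool_pos"],st["eef_rot"].round(3))
E
```

```text
[-0.884  0.603  0.005  2.315  1.015  0.249 -0.266] [ 0.22  0.01 -0.16 -0.12 -0.11  0.11  0.22] [0.35776158 0.25519627 0.16544294] [-0.017  0.993 -0.036  0.11 ]
```

Request:
drive_tool(
  targets=[
    {"tx": 0, "ty": 0.1, "tz": -0.2, "wx": 0, "wy": 0, "wz": 0, "claw": -1},
    {"tx": 0, "ty": 0.1, "tz": -0.2, "wx": 0, "wy": 0, "wz": 0, "claw": -1},
    {"tx": 0, "ty": 0.1, "tz": -0.2, "wx": 0, "wy": 0, "wz": 0, "claw": -1},
    {"tx": 0, "ty": 0.1, "tz": -0.2, "wx": 0, "wy": 0, "wz": 0, "claw": -1},
    {"tx": 0, "ty": 0.1, "tz": -0.2, "wx": 0, "wy": 0, "wz": 0, "claw": -1},
    {"tx": 0, "ty": 0, "tz": -0.1, "wx": 0, "wy": 0, "wz": 0, "claw": -1},
    {"tx": 0, "ty": 0, "tz": 0, "wx": 0, "wy": 0, "wz": 0, "claw": -1},
    {"tx": 0, "ty": 0, "tz": 0, "wx": 0, "wy": 0, "wz": 0, "claw": -1},
  ],
)

```text
clock: 4.95
tool_pos: [0.3561, 0.27, 0.1321]
eef_rot: [-0.018, 0.993, -0.036, 0.11]
contact_force: [0.3, -0.4, -0.6]
opening: 0.005
finger_force: 0.0
```

```bash
python3 - <<'E'
from h import *
st=r.get_state();print(st["q"].round(3),st["qd"].round(2),st["tool_pos"],st["eef_rot"].round(3))
E
```

```text
[-1.018  0.699  0.179  2.319  1.163  0.109 -0.434] [ 0.01 -0.01 -0.01 -0.   -0.    0.    0.  ] [0.35610701 0.26999858 0.1321448 ] [-0.018  0.993 -0.036  0.11 ]
```

Request:
drive_tool(
  targets=[
    {"tx": 0.5, "ty": 0, "tz": 0.07, "wx": 0, "wy": 0, "wz": 0, "claw": -1},
    {"tx": 0.4, "ty": 0, "tz": 0.2, "wx": 0, "wy": 0, "wz": 0, "claw": -1},
    {"tx": 0.2, "ty": 0, "tz": 0.5, "wx": 0, "wy": 0, "wz": 0, "claw": -1},
    {"tx": 0.3, "ty": 0, "tz": 0.55, "wx": 0, "wy": 0, "wz": 0, "claw": -1},
    {"tx": 0.34, "ty": 0, "tz": 0.53, "wx": 0, "wy": 0, "wz": 0, "claw": -1},
    {"tx": 0.38, "ty": 0, "tz": 0.48, "wx": 0, "wy": 0, "wz": 0, "claw": -1},
    {"tx": 0.43, "ty": 0, "tz": 0.45, "wx": 0, "wy": 0, "wz": 0, "claw": -1},
    {"tx": 0.47, "ty": 0, "tz": 0.4, "wx": 0, "wy": 0, "wz": 0, "claw": -1},
  ],
)

```text
clock: 5.75
tool_pos: [0.4459, 0.2706, 0.2286]
eef_rot: [-0.019, 0.993, -0.035, 0.109]
contact_force: [-1.2, 0.6, -0.7]
opening: 0.004
finger_force: 0.6
```

```bash
cat > flap.py <<'E'
from h import *
s,P=snap("side","flap_now.png")
st=r.get_state();print(st["q"].round(2),st["tool_pos"].round(3),st["contact_force"].round(1))
m=(P[...,0]>.34)&(P[...,0]<.64)&(P[...,1]>.15)&(P[...,1]<.2)&(P[...,2]>.105)&(P[...,2]<.32)
p=P[m]
for a in np.arange(.10,.32,.02):
  q=p[(p[:,2]>a)&(p[:,2]<a+.02)]
  if len(q):print(round(a+.01,2),len(q),np.percentile(q[:,0],[10,50,90]).round(3))
E
python3 flap.py
```

```text
[-0.54  0.55 -0.33  2.02  0.71  0.6   0.2 ] [0.45  0.271 0.23 ] [1.7 0.7 1.2]
0.11 30 [0.552 0.556 0.561]
0.13 30 [0.54  0.545 0.55 ]
0.15 38 [0.526 0.531 0.537]
0.17 36 [0.513 0.519 0.523]
0.19 36 [0.501 0.505 0.51 ]
0.21 38 [0.488 0.492 0.497]
0.23 48 [0.473 0.479 0.485]
0.25 59 [0.459 0.463 0.469]
0.29 92 [0.406 0.423 0.454]
0.31 141 [0.406 0.434 0.46 ]
```

Request:
drive_tool(
  targets=[
    {"tx": 0.5, "ty": 0, "tz": 0.33, "wx": 0, "wy": 0, "wz": 0, "claw": -1},
    {"tx": 0.53, "ty": 0, "tz": 0.3, "wx": 0, "wy": 0, "wz": 0, "claw": -1},
    {"tx": 0.56, "ty": 0, "tz": 0.23, "wx": 0, "wy": 0, "wz": 0, "claw": -1},
    {"tx": 0.6, "ty": 0, "tz": 0.18, "wx": 0, "wy": 0, "wz": 0, "claw": -1},
    {"tx": 0.6, "ty": 0, "tz": 0.13, "wx": 0, "wy": 0, "wz": 0, "claw": -1},
    {"tx": 0.6, "ty": 0, "tz": 0, "wx": 0, "wy": 0, "wz": 0, "claw": -1},
    {"tx": 0.35, "ty": 0, "tz": 0, "wx": 0, "wy": 0, "wz": 0, "claw": -1},
    {"tx": 0, "ty": 0, "tz": 0, "wx": 0, "wy": 0, "wz": 0, "claw": -1},
  ],
)

```text
clock: 6.6
tool_pos: [0.5595, 0.2695, 0.2622]
eef_rot: [-0.017, 0.993, -0.036, 0.11]
contact_force: [0.6, 0.7, 0.9]
opening: 0.005
finger_force: 0.0
```

```bash
python3 flap.py
```

```text
[-0.38  0.62 -0.4   1.72  0.61  0.8   0.49] [0.559 0.27  0.262] [-0.3  0.4  0.6]
0.11 31 [0.557 0.559 0.561]
0.13 39 [0.559 0.561 0.563]
0.15 40 [0.562 0.564 0.566]
0.17 44 [0.565 0.566 0.569]
0.19 41 [0.567 0.569 0.571]
0.21 45 [0.57  0.572 0.574]
0.23 51 [0.572 0.574 0.576]
0.25 44 [0.575 0.577 0.579]
0.27 52 [0.578 0.58  0.584]
0.29 40 [0.58  0.583 0.587]
0.31 6 [0.518 0.524 0.538]
```

The flap stands against its stop. Next is remote_b.

Request:
drive_tool(
  targets=[
    {"tx": -0.8, "ty": -0.5, "tz": 0, "wx": 0, "wy": 0.02, "wz": 0, "claw": 0.36},
    {"tx": -0.6, "ty": -0.9, "tz": 0, "wx": 0, "wy": 0.03, "wz": -0.01, "claw": 0.36},
    {"tx": -0.5, "ty": -0.9, "tz": -0.1, "wx": 0, "wy": 0.03, "wz": -0.01, "claw": 0.36},
    {"tx": -0.4, "ty": -0.9, "tz": -0.3, "wx": 0, "wy": 0.03, "wz": -0.01, "claw": 0.36},
    {"tx": -0.4, "ty": -0.9, "tz": -0.3, "wx": 0, "wy": 0.03, "wz": -0.01, "claw": 0.36},
    {"tx": -0.4, "ty": -0.9, "tz": -0.5, "wx": 0, "wy": 0.03, "wz": -0.01, "claw": 0.36},
    {"tx": -0.4, "ty": -0.9, "tz": -0.6, "wx": 0, "wy": 0.03, "wz": -0.01, "claw": 0.36},
    {"tx": -0.3, "ty": -0.9, "tz": -0.6, "wx": 0, "wy": 0.01, "wz": 0, "claw": 0.36},
  ],
)

```text
clock: 7.45
tool_pos: [0.444, 0.0652, 0.1905]
eef_rot: [0.009, 0.999, -0.037, -0.001]
contact_force: [0.2, -0.3, 0.0]
opening: 0.677
finger_force: 0.0
```

Request:
drive_tool(
  targets=[
    {"tx": -0.2, "ty": -0.9, "tz": -0.6, "wx": 0, "wy": 0, "wz": 0, "claw": 0.36},
    {"tx": -0.2, "ty": -0.9, "tz": -0.6, "wx": 0, "wy": 0, "wz": 0, "claw": 0.36},
    {"tx": 0, "ty": -0.2, "tz": -0.4, "wx": 0, "wy": 0, "wz": 0, "claw": 0.36},
    {"tx": 0, "ty": 0, "tz": 0, "wx": 0, "wy": 0, "wz": 0, "claw": 0.36},
    {"tx": 0, "ty": 0, "tz": 0, "wx": 0, "wy": 0, "wz": 0, "claw": 0.36},
    {"tx": 0, "ty": 0, "tz": 0, "wx": 0, "wy": 0, "wz": 0, "claw": 0.36},
    {"tx": 0, "ty": 0, "tz": 0, "wx": 0, "wy": 0, "wz": 0, "claw": 0.36},
    {"tx": 0, "ty": 0, "tz": 0, "wx": 0, "wy": 0, "wz": 0, "claw": 0.36},
  ],
)

```text
clock: 8.25
tool_pos: [0.4335, 0.0068, 0.1432]
eef_rot: [0.009, 0.999, -0.037, -0.0]
contact_force: [-0.6, 0.1, 0.5]
opening: 0.679
finger_force: 0.0
```

```bash
cat > m.py <<'E'
import sys
from h import *
from scipy.spatial.transform import Rotation as R
def meas(cam="side"):
    s,P=snap(cam,cam+"_now.png")
    hsv=cv2.cvtColor(s["image"],cv2.COLOR_BGR2HSV)
    with np.errstate(invalid='ignore'):
        m=(P[...,2]>.011)&(P[...,2]<.045)&(P[...,0]>.30)&(P[...,0]<.56)&(P[...,1]>-.33)&(P[...,1]<.10)&(hsv[...,1]<110)
    n,l,st,_=cv2.connectedComponentsWithStats(m.astype(np.uint8))
    for i in range(1,n):
        if st[i,4]<80: continue
        p=P[l==i]; c,sz,a=cv2.minAreaRect((p[:,:2]*1000).astype(np.float32))
        if sz[0]<sz[1]: a-=90
        print(cam,"ctr",np.round(c),"size",np.round(sz),"yaw",round((a+90)%180-90,1),"ztop",p[:,2].max().round(3),len(p))
for c in sys.argv[1:]: meas(c)
st=r.get_state();q=R.from_quat(st["eef_rot"]).as_matrix()
print("tcp",st["tool_pos"].round(4),"zaxis",q[:,2].round(3),"yaw y",np.degrees(np.arctan2(q[1,1],q[0,1])).round(1),"open",round(st["opening"]*88,1),"F",st["contact_force"].round(1),"t",st["clock"])
E
python3 m.py top side
```

```text
top ctr [ 436. -255.] size [ 47. 170.] yaw -5.2 ztop 0.028 1532
top ctr [445. -82.] size [122.  34.] yaw 0.6 ztop 0.024 670
top ctr [ 423. -175.] size [146.  38.] yaw 5.9 ztop 0.043 963
side ctr [430.  -4.] size [ 49. 150.] yaw -0.6 ztop 0.03 739
side ctr [444. -87.] size [ 41. 125.] yaw -0.3 ztop 0.027 554
side ctr [ 422. -180.] size [146.  45.] yaw 7.0 ztop 0.045 792
side ctr [ 435. -260.] size [ 51. 170.] yaw -3.5 ztop 0.03 1246
tcp [0.4333 0.0065 0.143 ] zaxis [-0.002 -0.074 -0.997] yaw y 89.0 open 59.9 F [-0.3  0.2  0.7] t 8.35
```

Request:
drive_tool(
  targets=[
    {"tx": -0.07, "ty": -0.2, "tz": -0.6, "wx": 0.07, "wy": 0, "wz": -0.015, "claw": 0.36},
    {"tx": 0, "ty": 0, "tz": -0.9, "wx": 0, "wy": 0, "wz": 0, "claw": 0.36},
    {"tx": 0, "ty": 0, "tz": -0.9, "wx": 0, "wy": 0, "wz": 0, "claw": 0.36},
    {"tx": 0, "ty": 0, "tz": -0.8, "wx": 0, "wy": 0, "wz": 0, "claw": 0.36},
    {"tx": 0, "ty": 0, "tz": -0.6, "wx": 0, "wy": 0, "wz": 0, "claw": 0.36},
    {"tx": 0, "ty": 0, "tz": -0.35, "wx": 0, "wy": 0, "wz": 0, "claw": 0.36},
    {"tx": 0, "ty": 0, "tz": -0.1, "wx": 0, "wy": 0, "wz": 0, "claw": 0.36},
    {"tx": 0, "ty": 0, "tz": 0, "wx": 0, "wy": 0, "wz": 0, "claw": 0.36},
  ],
)

```text
clock: 9.15
tool_pos: [0.4346, -0.0015, 0.0403]
eef_rot: [0.017, 1.0, -0.003, -0.001]
contact_force: [-0.1, 0.6, -0.5]
opening: 0.679
finger_force: 0.0
```

Request:
drive_tool(
  targets=[
    {"tx": 0, "ty": 0, "tz": 0, "wx": 0, "wy": 0, "wz": 0, "claw": -1},
    {"tx": 0, "ty": 0, "tz": 0, "wx": 0, "wy": 0, "wz": 0, "claw": -1},
    {"tx": 0, "ty": 0, "tz": 0, "wx": 0, "wy": 0, "wz": 0, "claw": -1},
    {"tx": 0, "ty": 0, "tz": 0, "wx": 0, "wy": 0, "wz": 0, "claw": -1},
    {"tx": 0, "ty": 0, "tz": 0.2, "wx": 0, "wy": 0, "wz": 0, "claw": -1},
    {"tx": 0, "ty": 0, "tz": 0.6, "wx": 0, "wy": 0, "wz": 0, "claw": -1},
    {"tx": 0, "ty": 0, "tz": 0.8, "wx": 0, "wy": 0, "wz": 0, "claw": -1},
    {"tx": 0, "ty": 0, "tz": 0.8, "wx": 0, "wy": 0, "wz": 0, "claw": -1},
  ],
  force=35,
)

```text
clock: 9.95
tool_pos: [0.4345, -0.0019, 0.1112]
eef_rot: [0.017, 1.0, -0.004, -0.0]
contact_force: [0.8, 0.1, -0.6]
opening: 0.004
finger_force: 0.0
```

```bash
python3 m.py
```

```text
tcp [ 0.4345 -0.0019  0.1112] zaxis [-0.001 -0.007 -1.   ] yaw y 88.0 open 0.4 F [ 0.8  0.1 -0.6] t 9.95
```

Request:
drive_tool(
  targets=[
    {"tx": -0.1, "ty": 0.06, "tz": -0.2, "wx": 0, "wy": 0, "wz": 0, "claw": 0.36},
    {"tx": 0, "ty": 0, "tz": -0.3, "wx": 0, "wy": 0, "wz": 0, "claw": 0.36},
    {"tx": 0, "ty": 0, "tz": -0.6, "wx": 0, "wy": 0, "wz": 0, "claw": 0.36},
    {"tx": 0, "ty": 0, "tz": -0.6, "wx": 0, "wy": 0, "wz": 0, "claw": 0.36},
    {"tx": 0, "ty": 0, "tz": -0.6, "wx": 0, "wy": 0, "wz": 0, "claw": 0.36},
    {"tx": 0, "ty": 0, "tz": -0.6, "wx": 0, "wy": 0, "wz": 0, "claw": 0.36},
    {"tx": 0, "ty": 0, "tz": -0.25, "wx": 0, "wy": 0, "wz": 0, "claw": 0.36},
    {"tx": 0, "ty": 0, "tz": 0, "wx": 0, "wy": 0, "wz": 0, "claw": 0.36},
  ],
)

```text
clock: 10.75
tool_pos: [0.431, -0.0009, 0.0236]
eef_rot: [0.017, 1.0, -0.005, -0.002]
contact_force: [-0.4, -0.5, 0.6]
opening: 0.678
finger_force: 0.0
```

Request:
drive_tool(
  targets=[
    {"tx": 0, "ty": 0, "tz": -0.25, "wx": 0, "wy": 0, "wz": 0, "claw": 0.36},
    {"tx": 0, "ty": 0, "tz": 0, "wx": 0, "wy": 0, "wz": 0, "claw": 0},
    {"tx": 0, "ty": 0, "tz": 0, "wx": 0, "wy": 0, "wz": 0, "claw": -1},
    {"tx": 0, "ty": 0, "tz": 0, "wx": 0, "wy": 0, "wz": 0, "claw": -1},
    {"tx": 0, "ty": 0, "tz": 0, "wx": 0, "wy": 0, "wz": 0, "claw": -1},
    {"tx": 0, "ty": 0, "tz": 0.2, "wx": 0, "wy": 0, "wz": 0, "claw": -1},
    {"tx": 0, "ty": 0, "tz": 0.4, "wx": 0, "wy": 0, "wz": 0, "claw": -1},
    {"tx": 0, "ty": 0, "tz": 0.6, "wx": 0, "wy": 0, "wz": 0, "claw": -1},
  ],
  force=35,
)

```text
clock: 11.55
tool_pos: [0.4306, -0.0011, 0.0473]
eef_rot: [0.016, 1.0, -0.006, -0.002]
contact_force: [0.6, -0.1, -1.0]
opening: 0.467
finger_force: 35.0
```

Request:
drive_tool(
  targets=[
    {"tx": 0, "ty": 0.1, "tz": 0.6, "wx": 0, "wy": 0, "wz": 0, "claw": -1},
    {"tx": 0, "ty": 0.3, "tz": 0.7, "wx": 0, "wy": 0, "wz": 0, "claw": -1},
    {"tx": 0, "ty": 0.5, "tz": 0.7, "wx": 0, "wy": 0, "wz": 0.01, "claw": -1},
    {"tx": 0.1, "ty": 0.6, "tz": 0.7, "wx": 0, "wy": 0, "wz": 0.01, "claw": -1},
    {"tx": 0.1, "ty": 0.7, "tz": 0.6, "wx": 0, "wy": 0, "wz": 0.01, "claw": -1},
    {"tx": 0.1, "ty": 0.8, "tz": 0.4, "wx": 0, "wy": 0, "wz": 0.01, "claw": -1},
    {"tx": 0.1, "ty": 0.8, "tz": 0, "wx": 0, "wy": 0, "wz": 0.01, "claw": -1},
    {"tx": 0.1, "ty": 0.8, "tz": 0, "wx": 0, "wy": 0, "wz": 0.01, "claw": -1},
  ],
)

```text
clock: 12.35
tool_pos: [0.4462, 0.1361, 0.153]
eef_rot: [-0.015, 1.0, -0.006, -0.001]
contact_force: [-0.4, 0.1, -0.9]
opening: 0.472
finger_force: 35.0
```

Request:
drive_tool(
  targets=[
    {"tx": 0.1, "ty": 0.8, "tz": 0, "wx": 0, "wy": 0, "wz": 0.01, "claw": -1},
    {"tx": 0.1, "ty": 0.8, "tz": 0, "wx": 0, "wy": 0, "wz": 0.01, "claw": -1},
    {"tx": 0.1, "ty": 0.8, "tz": 0, "wx": 0, "wy": 0, "wz": 0, "claw": -1},
    {"tx": 0.1, "ty": 0.8, "tz": 0, "wx": 0, "wy": 0, "wz": 0, "claw": -1},
    {"tx": 0.1, "ty": 0.8, "tz": 0, "wx": 0, "wy": 0, "wz": 0, "claw": -1},
    {"tx": 0.1, "ty": 0.8, "tz": 0, "wx": 0, "wy": 0, "wz": 0, "claw": -1},
    {"tx": 0.1, "ty": 0.8, "tz": 0, "wx": 0, "wy": 0, "wz": 0, "claw": -1},
    {"tx": 0, "ty": 0, "tz": 0, "wx": 0, "wy": 0, "wz": 0, "claw": -1},
  ],
)

```text
clock: 13.15
tool_pos: [0.4664, 0.3078, 0.1529]
eef_rot: [-0.027, 1.0, -0.004, -0.001]
contact_force: [-0.3, 0.6, -0.7]
opening: 0.473
finger_force: 35.0
```

```bash
python3 m.py top
```

```text
top ctr [ 436. -256.] size [ 47. 170.] yaw -4.7 ztop 0.028 1539
top ctr [445. -82.] size [124.  34.] yaw 0.8 ztop 0.025 849
top ctr [ 424. -175.] size [147.  38.] yaw 5.9 ztop 0.041 962
tcp [0.4664 0.305  0.1525] zaxis [-0.003 -0.012 -1.   ] yaw y 93.0 open 41.6 F [ 0.2 -0.5 -0.7] t 13.2
```

Request:
drive_tool(
  targets=[
    {"tx": -0.1, "ty": 0.6, "tz": 0, "wx": 0.01, "wy": 0, "wz": 0, "claw": -1},
    {"tx": 0, "ty": 0.6, "tz": 0, "wx": 0, "wy": 0, "wz": 0, "claw": -1},
    {"tx": 0, "ty": 0.6, "tz": -0.2, "wx": 0, "wy": 0, "wz": 0, "claw": -1},
    {"tx": 0, "ty": 0.4, "tz": -0.5, "wx": 0, "wy": 0, "wz": 0, "claw": -1},
    {"tx": 0, "ty": 0.1, "tz": -0.6, "wx": 0, "wy": 0, "wz": 0, "claw": -1},
    {"tx": 0, "ty": 0, "tz": -0.6, "wx": 0, "wy": 0, "wz": 0, "claw": -1},
    {"tx": 0, "ty": 0, "tz": -0.4, "wx": 0, "wy": 0, "wz": 0, "claw": -1},
    {"tx": 0, "ty": 0, "tz": 0, "wx": 0, "wy": 0, "wz": 0, "claw": -1},
  ],
)

```text
clock: 14.0
tool_pos: [0.463, 0.3699, 0.0806]
eef_rot: [-0.025, 1.0, -0.004, -0.003]
contact_force: [0.9, -0.8, 0.2]
opening: 0.471
finger_force: 35.0
```

```bash
python3 m.py
```

```text
tcp [0.463  0.3699 0.0806] zaxis [-0.006 -0.007 -1.   ] yaw y 92.8 open 41.5 F [ 0.9 -0.8  0.2] t 14.0
```

Request:
drive_tool(
  targets=[
    {"tx": 0, "ty": 0, "tz": -0.3, "wx": 0, "wy": 0, "wz": 0, "claw": -1},
    {"tx": 0, "ty": 0, "tz": -0.4, "wx": 0, "wy": 0, "wz": 0, "claw": -1},
    {"tx": 0, "ty": 0, "tz": -0.3, "wx": 0, "wy": 0, "wz": 0, "claw": -1},
    {"tx": 0, "ty": 0, "tz": 0, "wx": 0, "wy": 0, "wz": 0, "claw": -1},
    {"tx": 0, "ty": 0, "tz": 0, "wx": 0, "wy": 0, "wz": 0, "claw": 0.25},
    {"tx": 0, "ty": 0, "tz": 0, "wx": 0, "wy": 0, "wz": 0, "claw": 0.25},
    {"tx": 0, "ty": 0, "tz": 0, "wx": 0, "wy": 0, "wz": 0, "claw": 0.25},
    {"tx": 0, "ty": 0, "tz": 0.3, "wx": 0, "wy": 0, "wz": 0, "claw": 0.25},
  ],
)

```text
clock: 14.8
tool_pos: [0.4637, 0.3717, 0.0621]
eef_rot: [-0.025, 1.0, -0.002, -0.002]
contact_force: [0.0, 0.4, 0.1]
opening: 0.63
finger_force: 0.0
```

Request:
drive_tool(
  targets=[
    {"tx": 0, "ty": 0, "tz": 0.6, "wx": 0, "wy": 0, "wz": 0, "claw": 0.25},
    {"tx": 0, "ty": -0.2, "tz": 0.7, "wx": 0, "wy": 0, "wz": 0, "claw": 0.25},
    {"tx": 0, "ty": -0.4, "tz": 0.7, "wx": 0, "wy": 0, "wz": 0, "claw": 0.25},
    {"tx": -0.1, "ty": -0.8, "tz": 0.7, "wx": 0, "wy": 0, "wz": 0, "claw": 0.25},
    {"tx": -0.1, "ty": -0.9, "tz": 0.4, "wx": 0, "wy": 0, "wz": 0, "claw": 0.25},
    {"tx": -0.1, "ty": -0.9, "tz": 0.2, "wx": 0, "wy": 0, "wz": 0, "claw": 0.25},
    {"tx": 0, "ty": -0.9, "tz": 0, "wx": 0, "wy": 0, "wz": 0, "claw": 0.25},
    {"tx": 0, "ty": -0.9, "tz": 0, "wx": 0, "wy": 0, "wz": 0, "claw": 0.25},
  ],
)

```text
clock: 15.6
tool_pos: [0.4552, 0.2213, 0.1625]
eef_rot: [-0.025, 1.0, -0.001, -0.001]
contact_force: [0.1, -0.4, 0.1]
opening: 0.623
finger_force: 0.0
```

```bash
python3 m.py side; python3 - <<'E'
import cv2
im=cv2.imread("pics/side_now.png");cv2.imwrite("pics/s2.png",im[60:310,200:460])
E
```

```text
side ctr [ 432. -109.] size [124.  41.] yaw 0.4 ztop 0.025 571
side ctr [ 422. -178.] size [146.  43.] yaw 5.8 ztop 0.044 801
side ctr [ 435. -260.] size [ 50. 170.] yaw -5.2 ztop 0.03 1234
tcp [0.4551 0.2147 0.1616] zaxis [-0.003 -0.01  -1.   ] yaw y 92.6 open 54.8 F [-1.1 -3.5 -0.1] t 15.65
```

View pics/s2.png

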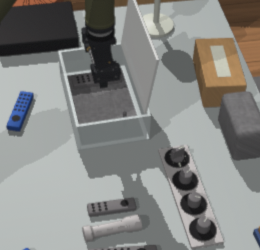

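Remote_b sits inside the cubby, below the gripper in this view at (85,80). Remote_c has been knocked towards the flashlight. I go above it and re-measure.

Request:
drive_tool(
  targets=[
    {"tx": -0.1, "ty": -0.7, "tz": 0, "wx": 0, "wy": 0, "wz": 0, "claw": 0.14},
    {"tx": -0.1, "ty": -0.8, "tz": 0, "wx": 0, "wy": 0, "wz": 0, "claw": 0.14},
    {"tx": -0.1, "ty": -0.8, "tz": 0, "wx": 0, "wy": 0, "wz": -0.01, "claw": 0.14},
    {"tx": -0.1, "ty": -0.8, "tz": 0, "wx": 0, "wy": 0, "wz": -0.01, "claw": 0.14},
    {"tx": -0.1, "ty": -0.8, "tz": 0, "wx": 0, "wy": 0, "wz": -0.01, "claw": 0.14},
    {"tx": -0.1, "ty": -0.8, "tz": 0, "wx": 0, "wy": 0, "wz": 0, "claw": 0.14},
    {"tx": -0.1, "ty": -0.8, "tz": 0, "wx": 0, "wy": 0, "wz": 0, "claw": 0.14},
    {"tx": 0, "ty": -0.8, "tz": -0.1, "wx": 0, "wy": 0, "wz": 0, "claw": 0.14},
  ],
)

```text
clock: 16.45
tool_pos: [0.4341, 0.0324, 0.1591]
eef_rot: [-0.01, 1.0, -0.002, -0.001]
contact_force: [-0.3, -0.3, -0.9]
opening: 0.572
finger_force: 0.0
```

Request:
drive_tool(
  targets=[
    {"tx": 0, "ty": -0.8, "tz": -0.2, "wx": 0, "wy": 0, "wz": 0, "claw": 0.14},
    {"tx": 0, "ty": -0.8, "tz": -0.3, "wx": 0, "wy": 0, "wz": 0, "claw": 0.14},
    {"tx": 0, "ty": -0.8, "tz": -0.3, "wx": 0, "wy": 0, "wz": 0, "claw": 0.14},
    {"tx": 0, "ty": -0.8, "tz": -0.3, "wx": 0, "wy": 0, "wz": 0, "claw": 0.14},
    {"tx": 0, "ty": -0.5, "tz": -0.3, "wx": 0, "wy": 0, "wz": 0, "claw": 0.14},
    {"tx": 0, "ty": -0.3, "tz": -0.3, "wx": 0, "wy": 0, "wz": 0, "claw": 0.14},
    {"tx": 0, "ty": 0, "tz": 0, "wx": 0, "wy": 0, "wz": 0, "claw": 0.14},
    {"tx": 0, "ty": 0, "tz": 0, "wx": 0, "wy": 0, "wz": 0, "claw": 0.14},
  ],
)

```text
clock: 17.25
tool_pos: [0.4344, -0.0861, 0.1075]
eef_rot: [-0.01, 1.0, -0.001, -0.001]
contact_force: [0.3, -0.5, -0.3]
opening: 0.574
finger_force: 0.0
```

```bash
python3 m.py top side
```

```text
top ctr [401. -98.] size [59. 20.] yaw 0.8 ztop 0.026 237
side ctr [ 432. -109.] size [125.  40.] yaw 1.6 ztop 0.025 573
side ctr [ 422. -179.] size [146.  42.] yaw 5.6 ztop 0.044 793
side ctr [ 435. -260.] size [ 51. 170.] yaw -5.3 ztop 0.031 1241
tcp [ 0.4345 -0.0857  0.1077] zaxis [-0.002 -0.002 -1.   ] yaw y 91.2 open 50.3 F [-0.1 -0.4 -0.7] t 17.35
```

Request:
drive_tool(
  targets=[
    {"tx": -0.05, "ty": -0.3, "tz": -0.2, "wx": 0, "wy": 0, "wz": 0, "claw": 0.14},
    {"tx": 0, "ty": -0.33, "tz": -0.5, "wx": 0, "wy": 0, "wz": 0, "claw": 0.14},
    {"tx": 0, "ty": 0, "tz": -0.5, "wx": 0, "wy": 0, "wz": 0, "claw": 0.14},
    {"tx": 0, "ty": 0, "tz": -0.5, "wx": 0, "wy": 0, "wz": 0, "claw": 0.14},
    {"tx": 0, "ty": 0, "tz": -0.5, "wx": 0, "wy": 0, "wz": 0, "claw": 0.14},
    {"tx": 0, "ty": 0, "tz": -0.5, "wx": 0, "wy": 0, "wz": 0, "claw": 0.14},
    {"tx": 0, "ty": 0, "tz": -0.3, "wx": 0, "wy": 0, "wz": 0, "claw": 0.14},
    {"tx": 0, "ty": 0, "tz": 0, "wx": 0, "wy": 0, "wz": 0, "claw": 0.14},
  ],
)

```text
clock: 18.15
tool_pos: [0.4321, -0.1058, 0.0166]
eef_rot: [-0.01, 1.0, -0.001, -0.002]
contact_force: [-0.2, 0.2, 1.0]
opening: 0.571
finger_force: 0.0
```

Request:
drive_tool(
  targets=[
    {"tx": 0, "ty": 0, "tz": 0, "wx": 0, "wy": 0, "wz": 0, "claw": -1},
    {"tx": 0, "ty": 0, "tz": 0, "wx": 0, "wy": 0, "wz": 0, "claw": -1},
    {"tx": 0, "ty": 0, "tz": 0, "wx": 0, "wy": 0, "wz": 0, "claw": -1},
    {"tx": 0, "ty": 0, "tz": 0, "wx": 0, "wy": 0, "wz": 0, "claw": -1},
    {"tx": 0, "ty": 0, "tz": 0.3, "wx": 0, "wy": 0, "wz": 0, "claw": -1},
    {"tx": 0, "ty": 0, "tz": 0.6, "wx": 0, "wy": 0, "wz": 0, "claw": -1},
    {"tx": 0, "ty": 0.2, "tz": 0.7, "wx": 0, "wy": 0, "wz": 0, "claw": -1},
    {"tx": 0, "ty": 0.3, "tz": 0.7, "wx": 0, "wy": 0, "wz": 0, "claw": -1},
  ],
)

```text
clock: 18.95
tool_pos: [0.4328, -0.0916, 0.0825]
eef_rot: [-0.009, 1.0, -0.003, -0.001]
contact_force: [0.4, 0.4, -1.7]
opening: 0.4
finger_force: 35.0
```

Request:
drive_tool(
  targets=[
    {"tx": 0.05, "ty": 0.5, "tz": 0.7, "wx": 0, "wy": 0, "wz": 0, "claw": -1},
    {"tx": 0.1, "ty": 0.7, "tz": 0.7, "wx": 0, "wy": 0, "wz": 0, "claw": -1},
    {"tx": 0.1, "ty": 0.8, "tz": 0.6, "wx": 0, "wy": 0, "wz": 0.01, "claw": -1},
    {"tx": 0.1, "ty": 0.8, "tz": 0.3, "wx": 0, "wy": 0, "wz": 0.01, "claw": -1},
    {"tx": 0.1, "ty": 0.8, "tz": 0, "wx": 0, "wy": 0, "wz": 0.01, "claw": -1},
    {"tx": 0.1, "ty": 0.8, "tz": 0, "wx": 0, "wy": 0, "wz": 0, "claw": -1},
    {"tx": 0, "ty": 0.8, "tz": 0, "wx": 0, "wy": 0, "wz": 0, "claw": -1},
    {"tx": 0, "ty": 0.8, "tz": 0, "wx": 0, "wy": 0, "wz": 0, "claw": -1},
  ],
)

```text
clock: 19.75
tool_pos: [0.4496, 0.0894, 0.1509]
eef_rot: [-0.025, 1.0, -0.003, -0.0]
contact_force: [0.6, 0.4, -1.2]
opening: 0.405
finger_force: 35.0
```

Request:
drive_tool(
  targets=[
    {"tx": 0, "ty": 0.8, "tz": 0, "wx": 0, "wy": 0, "wz": 0, "claw": -1},
    {"tx": 0, "ty": 0.8, "tz": 0, "wx": 0, "wy": 0, "wz": 0, "claw": -1},
    {"tx": 0, "ty": 0.6, "tz": 0, "wx": 0, "wy": 0, "wz": 0, "claw": -1},
    {"tx": 0, "ty": 0.3, "tz": 0, "wx": 0, "wy": 0, "wz": 0, "claw": -1},
    {"tx": 0, "ty": 0, "tz": 0, "wx": 0, "wy": 0, "wz": 0, "claw": -1},
    {"tx": 0, "ty": 0, "tz": 0, "wx": 0, "wy": 0, "wz": 0, "claw": -1},
    {"tx": 0, "ty": 0, "tz": 0, "wx": 0, "wy": 0, "wz": 0, "claw": -1},
    {"tx": 0, "ty": 0, "tz": 0, "wx": 0, "wy": 0, "wz": 0, "claw": -1},
  ],
)

```text
clock: 20.55
tool_pos: [0.4499, 0.1624, 0.1507]
eef_rot: [-0.024, 1.0, -0.003, -0.0]
contact_force: [-0.6, 0.9, -1.5]
opening: 0.403
finger_force: 35.0
```

```bash
python3 m.py top side
```

```text
top ctr [ 436. -255.] size [ 47. 170.] yaw -4.9 ztop 0.028 1537
top ctr [ 424. -175.] size [146.  38.] yaw 5.8 ztop 0.044 959
side ctr [ 422. -179.] size [146.  42.] yaw 6.1 ztop 0.044 800
side ctr [ 435. -260.] size [ 50. 170.] yaw -4.8 ztop 0.031 1232
tcp [0.4499 0.1628 0.1507] zaxis [-0.001 -0.005 -1.   ] yaw y 92.8 open 35.6 F [ 0.2 -0.5 -0.2] t 20.65
```

Request:
drive_tool(
  targets=[
    {"tx": 0, "ty": 0.27, "tz": -0.2, "wx": 0, "wy": 0, "wz": 0, "claw": -1},
    {"tx": 0, "ty": 0, "tz": -0.5, "wx": 0, "wy": 0, "wz": 0, "claw": -1},
    {"tx": 0, "ty": 0, "tz": -0.5, "wx": 0, "wy": 0, "wz": 0, "claw": -1},
    {"tx": 0, "ty": 0, "tz": -0.5, "wx": 0, "wy": 0, "wz": 0, "claw": -1},
    {"tx": 0, "ty": 0, "tz": -0.5, "wx": 0, "wy": 0, "wz": 0, "claw": -1},
    {"tx": 0, "ty": 0, "tz": -0.5, "wx": 0, "wy": 0, "wz": 0, "claw": -1},
    {"tx": 0, "ty": 0, "tz": -0.4, "wx": 0, "wy": 0, "wz": 0, "claw": -1},
    {"tx": 0, "ty": 0, "tz": 0, "wx": 0, "wy": 0, "wz": 0, "claw": -1},
  ],
)

```text
clock: 21.45
tool_pos: [0.449, 0.1722, 0.0563]
eef_rot: [-0.025, 1.0, -0.003, -0.001]
contact_force: [-0.5, -0.2, -1.4]
opening: 0.402
finger_force: 35.0
```

Request:
drive_tool(
  targets=[
    {"tx": 0, "ty": 0, "tz": 0, "wx": 0, "wy": 0, "wz": 0, "claw": -1},
    {"tx": 0, "ty": 0, "tz": 0, "wx": 0, "wy": 0, "wz": 0, "claw": 0.15},
    {"tx": 0, "ty": 0, "tz": 0, "wx": 0, "wy": 0, "wz": 0, "claw": 0.15},
    {"tx": 0, "ty": 0, "tz": 0, "wx": 0, "wy": 0, "wz": 0, "claw": 0.15},
    {"tx": 0, "ty": 0, "tz": 0.4, "wx": 0, "wy": 0, "wz": 0, "claw": 0.15},
    {"tx": 0, "ty": 0, "tz": 0.7, "wx": 0, "wy": 0, "wz": 0, "claw": 0.15},
    {"tx": 0, "ty": -0.1, "tz": 0.7, "wx": 0, "wy": 0, "wz": 0, "claw": 0.15},
    {"tx": 0, "ty": -0.4, "tz": 0.7, "wx": 0, "wy": 0, "wz": 0, "claw": 0.25},
  ],
)

```text
clock: 22.25
tool_pos: [0.4499, 0.158, 0.134]
eef_rot: [-0.026, 1.0, -0.001, 0.0]
contact_force: [0.3, 0.5, 0.4]
opening: 0.617
finger_force: 0.0
```

Request:
drive_tool(
  targets=[
    {"tx": -0.1, "ty": -0.8, "tz": 0.4, "wx": 0, "wy": 0, "wz": 0, "claw": 0.25},
    {"tx": -0.1, "ty": -0.8, "tz": 0.2, "wx": 0, "wy": 0, "wz": 0, "claw": 0.25},
    {"tx": -0.1, "ty": -0.8, "tz": 0, "wx": 0, "wy": 0, "wz": 0.02, "claw": 0.25},
    {"tx": -0.1, "ty": -0.8, "tz": 0, "wx": 0, "wy": 0, "wz": 0.02, "claw": 0.25},
    {"tx": -0.1, "ty": -0.8, "tz": 0, "wx": 0, "wy": 0, "wz": 0.01, "claw": 0.25},
    {"tx": -0.1, "ty": -0.8, "tz": 0, "wx": 0, "wy": 0, "wz": 0, "claw": 0.25},
    {"tx": -0.1, "ty": -0.8, "tz": -0.1, "wx": 0, "wy": 0, "wz": 0, "claw": 0.25},
    {"tx": -0.1, "ty": -0.8, "tz": -0.2, "wx": 0, "wy": 0, "wz": 0, "claw": 0.25},
  ],
)

```text
clock: 23.05
tool_pos: [0.4261, -0.0363, 0.1423]
eef_rot: [-0.051, 0.999, -0.002, 0.001]
contact_force: [0.1, -0.5, 0.4]
opening: 0.624
finger_force: 0.0
```

```bash
python3 m.py top; python3 - <<'E'
import cv2
im=cv2.imread("pics/top_now.png");cv2.imwrite("pics/t3.png",im[140:320,60:420])
E
```

```text
tcp [ 0.424  -0.0414  0.141 ] zaxis [-0.003 -0.01  -1.   ] yaw y 95.5 open 55.3 F [-0.  -3.1  0.9] t 23.1
```

View pics/t3.png

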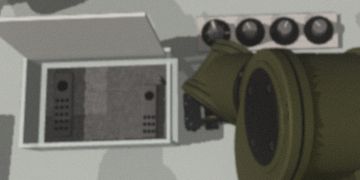

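Remote_b at (63,100) and remote_c at (150,110) lie flat inside. Next is the flashlight.

Request:
drive_tool(
  targets=[
    {"tx": 0, "ty": -0.7, "tz": 0, "wx": 0.01, "wy": 0, "wz": 0, "claw": 0.25},
    {"tx": 0, "ty": -0.7, "tz": 0, "wx": 0, "wy": 0, "wz": 0, "claw": 0.25},
    {"tx": 0, "ty": -0.7, "tz": 0, "wx": 0, "wy": 0, "wz": 0, "claw": 0.25},
    {"tx": 0, "ty": -0.7, "tz": 0, "wx": 0, "wy": 0, "wz": 0, "claw": 0.25},
    {"tx": 0, "ty": -0.7, "tz": -0.2, "wx": 0, "wy": 0, "wz": 0, "claw": 0.25},
    {"tx": 0, "ty": -0.6, "tz": -0.3, "wx": 0, "wy": 0, "wz": 0, "claw": 0.25},
    {"tx": 0, "ty": -0.2, "tz": -0.4, "wx": 0, "wy": 0, "wz": 0, "claw": 0.25},
    {"tx": 0, "ty": 0, "tz": 0, "wx": 0, "wy": 0, "wz": 0, "claw": 0.25},
  ],
)

```text
clock: 23.9
tool_pos: [0.425, -0.1653, 0.1136]
eef_rot: [-0.05, 0.999, 0.003, -0.001]
contact_force: [-0.8, -0.0, -0.1]
opening: 0.62
finger_force: 0.0
```

```bash
python3 m.py top side
```

```text
top ctr [ 384. -181.] size [68. 37.] yaw 0.2 ztop 0.043 434
top ctr [ 383. -251.] size [46. 63.] yaw -5.4 ztop 0.027 514
side ctr [ 422. -181.] size [146.  43.] yaw 5.8 ztop 0.043 795
side ctr [ 435. -260.] size [ 52. 170.] yaw -5.4 ztop 0.032 1237
tcp [ 0.4258 -0.1637  0.1147] zaxis [-0.001  0.006 -1.   ] yaw y 95.9 open 55.1 F [-0.3  0.9  0.1] t 24.0
```

Request:
drive_tool(
  targets=[
    {"tx": -0.07, "ty": -0.37, "tz": -0.2, "wx": 0, "wy": 0, "wz": 0, "claw": 0.25},
    {"tx": 0, "ty": 0, "tz": -0.5, "wx": 0, "wy": 0, "wz": 0, "claw": 0.25},
    {"tx": 0, "ty": 0, "tz": -0.55, "wx": 0, "wy": 0, "wz": 0, "claw": 0.25},
    {"tx": 0, "ty": 0, "tz": -0.55, "wx": 0, "wy": 0, "wz": 0, "claw": 0.25},
    {"tx": 0, "ty": 0, "tz": -0.55, "wx": 0, "wy": 0, "wz": 0, "claw": 0.25},
    {"tx": 0, "ty": 0, "tz": -0.5, "wx": 0, "wy": 0, "wz": 0, "claw": 0.25},
    {"tx": 0, "ty": 0, "tz": -0.5, "wx": 0, "wy": 0, "wz": 0, "claw": 0.25},
    {"tx": 0, "ty": 0, "tz": 0, "wx": 0, "wy": 0, "wz": 0, "claw": 0.25},
  ],
)

```text
clock: 24.8
tool_pos: [0.4234, -0.175, 0.0131]
eef_rot: [-0.052, 0.999, 0.003, -0.001]
contact_force: [-0.2, 0.6, -0.0]
opening: 0.627
finger_force: 0.0
```

Request:
drive_tool(
  targets=[
    {"tx": 0, "ty": 0, "tz": 0, "wx": 0, "wy": 0, "wz": 0, "claw": -1},
    {"tx": 0, "ty": 0, "tz": 0, "wx": 0, "wy": 0, "wz": 0, "claw": -1},
    {"tx": 0, "ty": 0, "tz": 0, "wx": 0, "wy": 0, "wz": 0, "claw": -1},
    {"tx": 0, "ty": 0, "tz": 0, "wx": 0, "wy": 0, "wz": 0, "claw": -1},
    {"tx": 0, "ty": 0, "tz": 0, "wx": 0, "wy": 0, "wz": 0, "claw": -1},
    {"tx": 0, "ty": 0, "tz": 0.4, "wx": 0, "wy": 0, "wz": 0, "claw": -1},
    {"tx": 0, "ty": 0.1, "tz": 0.6, "wx": 0, "wy": 0, "wz": 0, "claw": -1},
    {"tx": 0, "ty": 0.2, "tz": 0.6, "wx": 0, "wy": 0, "wz": 0, "claw": -1},
  ],
)

```text
clock: 25.6
tool_pos: [0.4232, -0.1666, 0.0626]
eef_rot: [-0.05, 0.999, 0.003, -0.001]
contact_force: [-0.4, -0.6, -0.8]
opening: 0.315
finger_force: 35.0
```

Request:
drive_tool(
  targets=[
    {"tx": 0.05, "ty": 0.4, "tz": 0.6, "wx": 0, "wy": 0, "wz": 0, "claw": -1},
    {"tx": 0.05, "ty": 0.6, "tz": 0.6, "wx": 0, "wy": 0, "wz": 0, "claw": -1},
    {"tx": 0.1, "ty": 0.7, "tz": 0.6, "wx": 0, "wy": 0, "wz": 0, "claw": -1},
    {"tx": 0.1, "ty": 0.8, "tz": 0.6, "wx": 0, "wy": 0, "wz": -0.01, "claw": -1},
    {"tx": 0.1, "ty": 0.8, "tz": 0.6, "wx": 0, "wy": 0, "wz": -0.01, "claw": -1},
    {"tx": 0.1, "ty": 0.8, "tz": 0.4, "wx": 0, "wy": 0, "wz": -0.01, "claw": -1},
    {"tx": 0.1, "ty": 0.8, "tz": 0.1, "wx": 0, "wy": 0, "wz": -0.01, "claw": -1},
    {"tx": 0.1, "ty": 0.8, "tz": 0, "wx": 0, "wy": 0, "wz": -0.01, "claw": -1},
  ],
)

```text
clock: 26.4
tool_pos: [0.4448, 0.0054, 0.1678]
eef_rot: [-0.024, 1.0, 0.003, 0.0]
contact_force: [1.3, 0.7, -0.9]
opening: 0.314
finger_force: 35.0
```

Request:
drive_tool(
  targets=[
    {"tx": 0.1, "ty": 0.8, "tz": 0, "wx": 0, "wy": 0, "wz": 0, "claw": -1},
    {"tx": 0.1, "ty": 0.8, "tz": 0, "wx": 0, "wy": 0, "wz": 0, "claw": -1},
    {"tx": 0.1, "ty": 0.8, "tz": 0, "wx": 0, "wy": 0, "wz": 0, "claw": -1},
    {"tx": 0.1, "ty": 0.8, "tz": 0, "wx": 0, "wy": 0, "wz": 0, "claw": -1},
    {"tx": 0.1, "ty": 0.8, "tz": 0, "wx": 0, "wy": 0, "wz": 0, "claw": -1},
    {"tx": 0.05, "ty": 0.8, "tz": 0, "wx": 0, "wy": 0, "wz": 0, "claw": -1},
    {"tx": 0, "ty": 0.8, "tz": 0, "wx": 0, "wy": 0, "wz": 0, "claw": -1},
    {"tx": 0, "ty": 0, "tz": 0, "wx": 0, "wy": 0, "wz": 0, "claw": -1},
  ],
)

```text
clock: 27.2
tool_pos: [0.4609, 0.1769, 0.1676]
eef_rot: [-0.027, 1.0, 0.005, 0.0]
contact_force: [1.0, 1.1, -1.5]
opening: 0.312
finger_force: 35.0
```

Request:
drive_tool(
  targets=[
    {"tx": 0, "ty": 0, "tz": 0, "wx": 0, "wy": 0, "wz": 0, "claw": -1},
    {"tx": 0, "ty": 0, "tz": 0, "wx": 0, "wy": 0, "wz": 0, "claw": -1},
    {"tx": 0, "ty": 0, "tz": 0, "wx": 0, "wy": 0, "wz": 0, "claw": -1},
    {"tx": 0, "ty": 0, "tz": 0, "wx": 0, "wy": 0, "wz": 0, "claw": -1},
    {"tx": 0, "ty": 0, "tz": 0, "wx": 0, "wy": 0, "wz": 0, "claw": -1},
    {"tx": 0, "ty": 0, "tz": 0, "wx": 0, "wy": 0, "wz": 0, "claw": -1},
    {"tx": 0, "ty": 0, "tz": 0, "wx": 0, "wy": 0, "wz": 0, "claw": -1},
    {"tx": 0, "ty": 0, "tz": 0, "wx": 0, "wy": 0, "wz": 0, "claw": -1},
  ],
)

```text
clock: 28.0
tool_pos: [0.4613, 0.1726, 0.1673]
eef_rot: [-0.025, 1.0, 0.003, 0.0]
contact_force: [-0.7, 0.1, -0.4]
opening: 0.312
finger_force: 35.0
```

```bash
python3 m.py top side
```

```text
top ctr [ 436. -255.] size [ 47. 171.] yaw -5.0 ztop 0.028 1534
side ctr [ 435. -261.] size [ 52. 170.] yaw -5.7 ztop 0.032 1246
tcp [0.4612 0.1727 0.1673] zaxis [ 0.     0.006 -1.   ] yaw y 92.8 open 27.5 F [ 0.1  0.7 -1.3] t 28.1
```

Request:
drive_tool(
  targets=[
    {"tx": -0.05, "ty": 0.5, "tz": 0, "wx": 0, "wy": 0, "wz": 0, "claw": -1},
    {"tx": -0.05, "ty": 0.6, "tz": 0, "wx": 0, "wy": 0, "wz": 0, "claw": -1},
    {"tx": -0.05, "ty": 0.6, "tz": 0, "wx": 0, "wy": 0, "wz": 0, "claw": -1},
    {"tx": 0, "ty": 0.35, "tz": -0.2, "wx": 0, "wy": 0, "wz": 0, "claw": -1},
    {"tx": 0, "ty": 0, "tz": -0.5, "wx": 0, "wy": 0, "wz": 0, "claw": -1},
    {"tx": 0, "ty": 0, "tz": -0.6, "wx": 0, "wy": 0, "wz": 0, "claw": -1},
    {"tx": 0, "ty": 0, "tz": -0.5, "wx": 0, "wy": 0, "wz": 0, "claw": -1},
    {"tx": 0, "ty": 0, "tz": 0, "wx": 0, "wy": 0, "wz": 0, "claw": -1},
  ],
)

```text
clock: 28.9
tool_pos: [0.4558, 0.233, 0.1114]
eef_rot: [-0.025, 1.0, 0.001, -0.001]
contact_force: [0.1, -0.5, -1.3]
opening: 0.312
finger_force: 35.0
```

```bash
python3 m.py
```

```text
tcp [0.4558 0.233  0.1114] zaxis [-0.003  0.003 -1.   ] yaw y 92.8 open 27.5 F [ 0.1 -0.5 -1.3] t 28.9
```

Down 87 mm, release and lift.

Request:
drive_tool(
  targets=[
    {"tx": 0, "ty": 0, "tz": -0.3, "wx": 0, "wy": 0, "wz": 0, "claw": -1},
    {"tx": 0, "ty": 0, "tz": -0.5, "wx": 0, "wy": 0, "wz": 0, "claw": -1},
    {"tx": 0, "ty": 0, "tz": -0.5, "wx": 0, "wy": 0, "wz": 0, "claw": -1},
    {"tx": 0, "ty": 0, "tz": -0.5, "wx": 0, "wy": 0, "wz": 0, "claw": -1},
    {"tx": 0, "ty": 0, "tz": -0.5, "wx": 0, "wy": 0, "wz": 0, "claw": -1},
    {"tx": 0, "ty": 0, "tz": -0.4, "wx": 0, "wy": 0, "wz": 0, "claw": -1},
    {"tx": 0, "ty": 0, "tz": -0.2, "wx": 0, "wy": 0, "wz": 0, "claw": -1},
    {"tx": 0, "ty": 0, "tz": 0, "wx": 0, "wy": 0, "wz": 0, "claw": -1},
  ],
)

```text
clock: 29.7
tool_pos: [0.4567, 0.2342, 0.0259]
eef_rot: [-0.025, 1.0, 0.003, -0.0]
contact_force: [0.1, -0.5, -2.7]
opening: 0.312
finger_force: 35.0
```

Request:
drive_tool(
  targets=[
    {"tx": 0, "ty": 0, "tz": 0, "wx": 0, "wy": 0, "wz": 0, "claw": -1},
    {"tx": 0, "ty": 0, "tz": 0, "wx": 0, "wy": 0, "wz": 0, "claw": -0.05},
    {"tx": 0, "ty": 0, "tz": 0, "wx": 0, "wy": 0, "wz": 0, "claw": -0.05},
    {"tx": 0, "ty": 0, "tz": 0, "wx": 0, "wy": 0, "wz": 0, "claw": -0.05},
    {"tx": 0, "ty": 0, "tz": 0.4, "wx": 0, "wy": 0, "wz": 0, "claw": -0.05},
    {"tx": 0, "ty": 0, "tz": 0.6, "wx": 0, "wy": 0, "wz": 0, "claw": -0.05},
    {"tx": 0, "ty": 0, "tz": 0.6, "wx": 0, "wy": 0, "wz": 0, "claw": -0.05},
    {"tx": 0, "ty": 0, "tz": 0.7, "wx": 0, "wy": 0, "wz": 0, "claw": -0.05},
  ],
)

```text
clock: 30.5
tool_pos: [0.4566, 0.2339, 0.0959]
eef_rot: [-0.025, 1.0, 0.003, -0.0]
contact_force: [-0.2, 0.1, 1.0]
opening: 0.473
finger_force: 0.0
```

Request:
drive_tool(
  targets=[
    {"tx": 0, "ty": -0.1, "tz": 0.7, "wx": 0, "wy": 0, "wz": 0, "claw": 0.5},
    {"tx": 0, "ty": -0.3, "tz": 0.7, "wx": 0, "wy": 0, "wz": 0, "claw": 0.5},
    {"tx": 0, "ty": -0.5, "tz": 0.6, "wx": 0, "wy": 0, "wz": 0, "claw": 0.5},
    {"tx": 0, "ty": -0.8, "tz": 0.3, "wx": 0, "wy": 0, "wz": -0.02, "claw": 0.5},
    {"tx": 0, "ty": -0.8, "tz": 0, "wx": 0, "wy": 0, "wz": -0.02, "claw": 0.5},
    {"tx": 0, "ty": -0.8, "tz": 0, "wx": 0, "wy": 0, "wz": -0.02, "claw": 0.5},
    {"tx": 0, "ty": -0.8, "tz": 0, "wx": 0, "wy": 0, "wz": -0.02, "claw": 0.5},
    {"tx": 0, "ty": -0.8, "tz": 0, "wx": 0, "wy": 0, "wz": -0.02, "claw": 0.5},
  ],
)

```text
clock: 31.3
tool_pos: [0.4567, 0.0861, 0.1646]
eef_rot: [0.028, 1.0, 0.003, 0.001]
contact_force: [0.3, 0.3, 0.2]
opening: 0.753
finger_force: 0.0
```

Request:
drive_tool(
  targets=[
    {"tx": -0.1, "ty": -0.8, "tz": 0, "wx": 0, "wy": 0, "wz": -0.02, "claw": 0.5},
    {"tx": -0.1, "ty": -0.8, "tz": 0, "wx": 0, "wy": 0, "wz": -0.01, "claw": 0.5},
    {"tx": -0.1, "ty": -0.8, "tz": 0, "wx": 0, "wy": 0, "wz": 0, "claw": 0.5},
    {"tx": -0.1, "ty": -0.8, "tz": 0, "wx": 0, "wy": 0, "wz": 0, "claw": 0.5},
    {"tx": -0.1, "ty": -0.8, "tz": -0.1, "wx": 0, "wy": 0, "wz": 0, "claw": 0.5},
    {"tx": -0.1, "ty": -0.8, "tz": -0.1, "wx": 0, "wy": 0, "wz": 0, "claw": 0.5},
    {"tx": 0, "ty": -0.8, "tz": -0.2, "wx": 0, "wy": 0, "wz": 0, "claw": 0.5},
    {"tx": 0, "ty": -0.8, "tz": -0.2, "wx": 0, "wy": 0, "wz": 0, "claw": 0.5},
  ],
)

```text
clock: 32.1
tool_pos: [0.4387, -0.1059, 0.1464]
eef_rot: [0.043, 0.999, 0.003, 0.001]
contact_force: [-0.4, 0.2, -0.6]
opening: 0.746
finger_force: 0.0
```

```bash
python3 m.py top side; python3 - <<'E'
import cv2
im=cv2.imread("pics/top_now.png");cv2.imwrite("pics/t4.png",im[140:320,60:420])
E
```

```text
side ctr [ 435. -259.] size [ 52. 170.] yaw -5.0 ztop 0.03 1241
tcp [ 0.4377 -0.1086  0.1456] zaxis [-0.001  0.003 -1.   ] yaw y 84.7 open 66.0 F [ 0.5  0.  -0.8] t 32.2
```

View pics/t4.png

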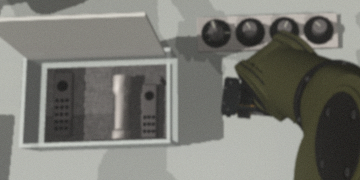

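The flashlight sits between the remotes at (120,105). Remote_a is last.

Request:
drive_tool(
  targets=[
    {"tx": 0, "ty": -0.6, "tz": 0, "wx": 0, "wy": 0, "wz": 0, "claw": 0.5},
    {"tx": 0, "ty": -0.7, "tz": 0, "wx": 0, "wy": 0, "wz": 0, "claw": 0.5},
    {"tx": 0, "ty": -0.7, "tz": 0, "wx": 0, "wy": 0, "wz": 0, "claw": 0.5},
    {"tx": 0, "ty": -0.7, "tz": 0, "wx": 0, "wy": 0, "wz": 0, "claw": 0.5},
    {"tx": 0, "ty": -0.7, "tz": 0, "wx": 0, "wy": 0, "wz": 0, "claw": 0.5},
    {"tx": 0, "ty": -0.7, "tz": -0.2, "wx": 0, "wy": 0, "wz": 0, "claw": 0.5},
    {"tx": 0, "ty": -0.6, "tz": -0.4, "wx": 0, "wy": 0, "wz": 0, "claw": 0.5},
    {"tx": 0, "ty": -0.4, "tz": -0.4, "wx": 0, "wy": 0, "wz": 0, "claw": 0.5},
  ],
)

```text
clock: 33.0
tool_pos: [0.4389, -0.2589, 0.1156]
eef_rot: [0.044, 0.999, 0.003, 0.001]
contact_force: [0.8, -0.2, -0.1]
opening: 0.752
finger_force: 0.0
```

```bash
python3 m.py side
```

```text
side ctr [ 435. -260.] size [ 48. 169.] yaw -5.3 ztop 0.031 1066
tcp [ 0.4375 -0.2606  0.1137] zaxis [-0.002  0.005 -1.   ] yaw y 84.9 open 65.9 F [ 0.3 -1.7 -2. ] t 33.05
```

Request:
drive_tool(
  targets=[
    {"tx": 0, "ty": 0.2, "tz": -0.2, "wx": 0, "wy": 0, "wz": 0, "claw": 0.5},
    {"tx": 0, "ty": 0, "tz": -0.5, "wx": 0, "wy": 0, "wz": 0, "claw": 0.5},
    {"tx": 0, "ty": 0, "tz": -0.5, "wx": 0, "wy": 0, "wz": 0, "claw": 0.5},
    {"tx": 0, "ty": 0, "tz": -0.5, "wx": 0, "wy": 0, "wz": 0, "claw": 0.5},
    {"tx": 0, "ty": 0, "tz": -0.5, "wx": 0, "wy": 0, "wz": 0, "claw": 0.5},
    {"tx": 0, "ty": 0, "tz": -0.5, "wx": 0, "wy": 0, "wz": 0, "claw": 0.5},
    {"tx": 0, "ty": 0, "tz": -0.45, "wx": 0, "wy": 0, "wz": 0, "claw": 0.5},
    {"tx": 0, "ty": 0, "tz": 0, "wx": 0, "wy": 0, "wz": 0, "claw": 0.5},
  ],
)

```text
clock: 33.85
tool_pos: [0.4385, -0.2491, 0.0206]
eef_rot: [0.042, 0.999, 0.004, -0.001]
contact_force: [-0.4, 0.7, -0.2]
opening: 0.752
finger_force: 0.0
```

Request:
drive_tool(
  targets=[
    {"tx": 0, "ty": 0, "tz": 0, "wx": 0, "wy": 0, "wz": 0, "claw": -1},
    {"tx": 0, "ty": 0, "tz": 0, "wx": 0, "wy": 0, "wz": 0, "claw": -1},
    {"tx": 0, "ty": 0, "tz": 0, "wx": 0, "wy": 0, "wz": 0, "claw": -1},
    {"tx": 0, "ty": 0, "tz": 0, "wx": 0, "wy": 0, "wz": 0, "claw": -1},
    {"tx": 0, "ty": 0, "tz": 0, "wx": 0, "wy": 0, "wz": 0, "claw": -1},
    {"tx": 0, "ty": 0, "tz": 0.4, "wx": 0, "wy": 0, "wz": 0, "claw": -1},
    {"tx": 0, "ty": 0.1, "tz": 0.6, "wx": 0, "wy": 0, "wz": 0, "claw": -1},
    {"tx": 0, "ty": 0.2, "tz": 0.6, "wx": 0, "wy": 0, "wz": 0, "claw": -1},
  ],
)

```text
clock: 34.65
tool_pos: [0.4382, -0.2431, 0.07]
eef_rot: [0.044, 0.999, 0.003, -0.0]
contact_force: [-0.4, 0.1, -0.8]
opening: 0.519
finger_force: 35.0
```

Request:
drive_tool(
  targets=[
    {"tx": 0.05, "ty": 0.4, "tz": 0.6, "wx": 0, "wy": 0, "wz": 0, "claw": -1},
    {"tx": 0.05, "ty": 0.6, "tz": 0.6, "wx": 0, "wy": 0, "wz": 0.01, "claw": -1},
    {"tx": 0.05, "ty": 0.7, "tz": 0.6, "wx": 0, "wy": 0, "wz": 0.02, "claw": -1},
    {"tx": 0.05, "ty": 0.8, "tz": 0.6, "wx": 0, "wy": 0, "wz": 0.02, "claw": -1},
    {"tx": 0.05, "ty": 0.8, "tz": 0.6, "wx": 0, "wy": 0, "wz": 0.02, "claw": -1},
    {"tx": 0.05, "ty": 0.8, "tz": 0.4, "wx": 0, "wy": 0, "wz": 0.02, "claw": -1},
    {"tx": 0.05, "ty": 0.8, "tz": 0.1, "wx": 0, "wy": 0, "wz": 0.02, "claw": -1},
    {"tx": 0.05, "ty": 0.8, "tz": 0, "wx": 0, "wy": 0, "wz": 0.02, "claw": -1},
  ],
)

```text
clock: 35.45
tool_pos: [0.4508, -0.071, 0.1753]
eef_rot: [-0.025, 1.0, 0.003, 0.001]
contact_force: [1.1, 0.2, -1.7]
opening: 0.511
finger_force: 35.0
```

Request:
drive_tool(
  targets=[
    {"tx": 0.1, "ty": 0.8, "tz": 0, "wx": 0, "wy": 0, "wz": 0, "claw": -1},
    {"tx": 0.1, "ty": 0.8, "tz": 0, "wx": 0, "wy": 0, "wz": 0, "claw": -1},
    {"tx": 0.1, "ty": 0.8, "tz": 0, "wx": 0, "wy": 0, "wz": 0, "claw": -1},
    {"tx": 0.1, "ty": 0.8, "tz": 0, "wx": 0, "wy": 0, "wz": 0, "claw": -1},
    {"tx": 0.1, "ty": 0.8, "tz": 0, "wx": 0, "wy": 0, "wz": 0, "claw": -1},
    {"tx": 0.05, "ty": 0.8, "tz": 0, "wx": 0, "wy": 0, "wz": 0, "claw": -1},
    {"tx": 0, "ty": 0.8, "tz": 0, "wx": 0, "wy": 0, "wz": 0, "claw": -1},
    {"tx": 0, "ty": 0.8, "tz": 0, "wx": 0, "wy": 0, "wz": 0, "claw": -1},
  ],
)

```text
clock: 36.25
tool_pos: [0.4669, 0.1209, 0.1746]
eef_rot: [-0.025, 1.0, 0.003, -0.0]
contact_force: [1.1, 0.2, -0.6]
opening: 0.517
finger_force: 35.0
```

Request:
drive_tool(
  targets=[
    {"tx": 0, "ty": 0.8, "tz": 0, "wx": 0, "wy": 0, "wz": 0, "claw": -1},
    {"tx": 0, "ty": 0.8, "tz": 0, "wx": 0, "wy": 0, "wz": 0, "claw": -1},
    {"tx": 0, "ty": 0.6, "tz": 0, "wx": 0, "wy": 0, "wz": 0, "claw": -1},
    {"tx": 0, "ty": 0.3, "tz": 0, "wx": 0, "wy": 0, "wz": 0, "claw": -1},
    {"tx": 0, "ty": 0, "tz": 0, "wx": 0, "wy": 0, "wz": 0, "claw": -1},
    {"tx": 0, "ty": 0, "tz": 0, "wx": 0, "wy": 0, "wz": 0, "claw": -1},
    {"tx": 0, "ty": 0, "tz": 0, "wx": 0, "wy": 0, "wz": 0, "claw": -1},
    {"tx": 0, "ty": 0, "tz": 0, "wx": 0, "wy": 0, "wz": 0, "claw": -1},
  ],
)

```text
clock: 37.05
tool_pos: [0.4674, 0.1939, 0.1747]
eef_rot: [-0.024, 1.0, 0.002, -0.0]
contact_force: [-0.1, 0.4, -1.5]
opening: 0.518
finger_force: 35.0
```

```bash
python3 m.py side
```

```text
tcp [0.4674 0.1941 0.1747] zaxis [-0.     0.005 -1.   ] yaw y 92.8 open 45.4 F [-0.8  0.2 -0.8] t 37.1
```

```bash
cat > in.py <<'E'
from h import *
for cam in ("top","side"):
    s,P=snap(cam,cam+"_in.png")
    c,sn=np.cos(np.radians(2.8)),np.sin(np.radians(2.8))
    d=P-np.array([.468,.273,0]);X=c*d[...,0]+sn*d[...,1];Y=-sn*d[...,0]+c*d[...,1]
    with np.errstate(invalid='ignore'): m=(abs(X)<.093)&(abs(Y)<.15)&(P[...,2]>.02)&(P[...,2]<.055)
    n,l,st,_=cv2.connectedComponentsWithStats(cv2.morphologyEx(m.astype(np.uint8),cv2.MORPH_OPEN,np.ones((3,3),np.uint8)))
    for i in range(1,n):
        if st[i,4]<60: continue
        p=np.c_[X[l==i],Y[l==i]]*1000;z=P[...,2][l==i]
        print(cam,"x",np.percentile(p[:,0],[1,99]).round(),"y",np.percentile(p[:,1],[1,99]).round(),"z",np.percentile(z,[50,98]).round(3),len(z))
E
python3 in.py
```

```text
top x [-73.  -3.] y [ 83. 120.] z [0.026 0.03 ] 327
side x [-87.  55.] y [-62. -29.] z [0.037 0.047] 511
```

Request:
drive_tool(
  targets=[
    {"tx": 0, "ty": 0.4, "tz": 0, "wx": 0, "wy": 0, "wz": 0, "claw": -1},
    {"tx": 0, "ty": 0.6, "tz": 0, "wx": 0, "wy": 0, "wz": 0, "claw": -1},
    {"tx": 0, "ty": 0.6, "tz": 0, "wx": 0, "wy": 0, "wz": 0, "claw": -1},
    {"tx": 0, "ty": 0.6, "tz": 0, "wx": 0, "wy": 0, "wz": 0, "claw": -1},
    {"tx": 0, "ty": 0.6, "tz": 0, "wx": 0, "wy": 0, "wz": 0, "claw": -1},
    {"tx": 0, "ty": 0.5, "tz": 0, "wx": 0, "wy": 0, "wz": 0, "claw": -1},
    {"tx": 0, "ty": 0.2, "tz": -0.4, "wx": 0, "wy": 0, "wz": 0, "claw": -1},
    {"tx": 0, "ty": 0, "tz": -0.4, "wx": 0, "wy": 0, "wz": 0, "claw": -1},
  ],
)

```text
clock: 38.0
tool_pos: [0.467, 0.3013, 0.1499]
eef_rot: [-0.025, 1.0, 0.003, 0.0]
contact_force: [0.4, -0.1, -0.7]
opening: 0.515
finger_force: 35.0
```

Request:
drive_tool(
  targets=[
    {"tx": 0, "ty": -0.04, "tz": -0.5, "wx": 0, "wy": 0, "wz": 0, "claw": -1},
    {"tx": 0, "ty": 0, "tz": -0.5, "wx": 0, "wy": 0, "wz": 0, "claw": -1},
    {"tx": 0, "ty": 0, "tz": -0.5, "wx": 0, "wy": 0, "wz": 0, "claw": -1},
    {"tx": 0, "ty": 0, "tz": -0.5, "wx": 0, "wy": 0, "wz": 0, "claw": -1},
    {"tx": 0, "ty": 0, "tz": -0.5, "wx": 0, "wy": 0, "wz": 0, "claw": -1},
    {"tx": 0, "ty": 0, "tz": -0.5, "wx": 0, "wy": 0, "wz": 0, "claw": -1},
    {"tx": 0, "ty": 0, "tz": -0.4, "wx": 0, "wy": 0, "wz": 0, "claw": -1},
    {"tx": 0, "ty": 0, "tz": 0, "wx": 0, "wy": 0, "wz": 0, "claw": -1},
  ],
)

```text
clock: 38.8
tool_pos: [0.4663, 0.2972, 0.0467]
eef_rot: [-0.025, 1.0, 0.001, -0.001]
contact_force: [-0.0, -1.2, 0.1]
opening: 0.515
finger_force: 35.0
```

Request:
drive_tool(
  targets=[
    {"tx": 0.03, "ty": 0.07, "tz": -0.25, "wx": 0, "wy": 0, "wz": 0, "claw": -1},
    {"tx": 0, "ty": 0, "tz": -0.25, "wx": 0, "wy": 0, "wz": 0, "claw": -1},
    {"tx": 0, "ty": 0, "tz": 0, "wx": 0, "wy": 0, "wz": 0, "claw": -1},
    {"tx": 0, "ty": 0, "tz": 0, "wx": 0, "wy": 0, "wz": 0, "claw": 0.24},
    {"tx": 0, "ty": 0, "tz": 0, "wx": 0, "wy": 0, "wz": 0, "claw": 0.24},
    {"tx": 0, "ty": 0, "tz": 0, "wx": 0, "wy": 0, "wz": 0, "claw": 0.24},
    {"tx": 0, "ty": 0, "tz": 0.3, "wx": 0, "wy": 0, "wz": 0, "claw": 0.24},
    {"tx": 0, "ty": 0, "tz": 0.5, "wx": 0, "wy": 0, "wz": 0, "claw": 0.24},
  ],
)

```text
clock: 39.6
tool_pos: [0.4678, 0.3007, 0.058]
eef_rot: [-0.025, 1.0, 0.002, -0.0]
contact_force: [-0.7, -0.3, 0.6]
opening: 0.621
finger_force: 0.0
```

Request:
drive_tool(
  targets=[
    {"tx": 0, "ty": 0, "tz": 0.6, "wx": 0, "wy": 0, "wz": 0, "claw": 0.24},
    {"tx": 0, "ty": 0, "tz": 0.6, "wx": 0, "wy": 0, "wz": 0, "claw": 0.24},
    {"tx": 0, "ty": 0, "tz": 0.6, "wx": 0, "wy": 0, "wz": 0, "claw": 0.24},
    {"tx": 0, "ty": -0.1, "tz": 0.6, "wx": 0, "wy": 0, "wz": 0, "claw": 0.24},
    {"tx": 0, "ty": -0.4, "tz": 0.6, "wx": 0, "wy": 0, "wz": 0, "claw": -1},
    {"tx": 0, "ty": -0.7, "tz": 0.6, "wx": 0, "wy": 0, "wz": 0, "claw": -1},
    {"tx": 0, "ty": -0.8, "tz": 0.6, "wx": 0, "wy": 0, "wz": 0, "claw": -1},
    {"tx": 0, "ty": -0.8, "tz": 0.6, "wx": 0, "wy": 0, "wz": 0, "claw": -1},
  ],
)

```text
clock: 40.4
tool_pos: [0.468, 0.2162, 0.2032]
eef_rot: [-0.025, 1.0, 0.003, 0.0]
contact_force: [0.6, 0.8, -0.6]
opening: 0.282
finger_force: 0.0
```

Request:
drive_tool(
  targets=[
    {"tx": 0.2, "ty": -0.8, "tz": 0.6, "wx": 0, "wy": 0, "wz": 0, "claw": -1},
    {"tx": 0.2, "ty": -0.8, "tz": 0.6, "wx": 0, "wy": 0, "wz": 0, "claw": -1},
    {"tx": 0.4, "ty": -0.8, "tz": 0.6, "wx": 0, "wy": 0, "wz": 0, "claw": -1},
    {"tx": 0.4, "ty": -0.6, "tz": 0.4, "wx": 0, "wy": 0, "wz": 0, "claw": -1},
    {"tx": 0.4, "ty": -0.4, "tz": 0.2, "wx": 0, "wy": 0, "wz": 0, "claw": -1},
    {"tx": 0.4, "ty": -0.2, "tz": 0, "wx": 0, "wy": 0, "wz": 0, "claw": -1},
    {"tx": 0, "ty": 0, "tz": 0, "wx": 0, "wy": 0, "wz": 0, "claw": -1},
    {"tx": 0, "ty": 0, "tz": 0, "wx": 0, "wy": 0, "wz": 0, "claw": -1},
  ],
)

```text
clock: 41.2
tool_pos: [0.5275, 0.1098, 0.2734]
eef_rot: [-0.025, 1.0, 0.003, -0.0]
contact_force: [-0.5, 0.8, -0.8]
opening: 0.003
finger_force: 0.0
```

```bash
python3 m.py; python3 in.py; python3 - <<'E'
import cv2,numpy as np
a=cv2.imread("pics/top_in.png")[140:310,60:420];b=cv2.imread("pics/side_in.png")[60:260,200:460]
cv2.imwrite("pics/t5.png",np.vstack([cv2.resize(a,(720,340)),np.pad(b,((0,0),(0,460),(0,0)))]))
E
```

```text
tcp [0.5275 0.1098 0.2734] zaxis [-0.001  0.006 -1.   ] yaw y 92.9 open 0.3 F [-0.5  0.8 -0.8] t 41.2
top x [-84.  81.] y [ 7. 51.] z [0.027 0.032] 1456
top x [-72.  73.] y [ 80. 120.] z [0.025 0.03 ] 1147
top x [-86.  58.] y [-55. -19.] z [0.038 0.046] 995
top x [-82. -22.] y [-99. -82.] z [0.024 0.028] 152
side x [-73.  70.] y [ 72. 117.] z [0.026 0.033] 411
side x [-84.  80.] y [-1. 49.] z [0.028 0.034] 631
side x [-87.  55.] y [-62. -29.] z [0.036 0.047] 509
```

View pics/t5.png

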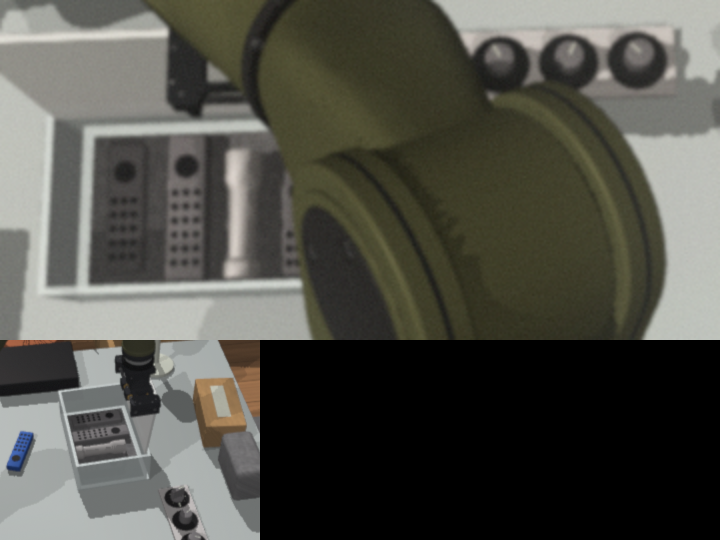

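Everything lies inside: remote_b (125,205), remote_a (185,205), the flashlight (240,210) and remote_c (290,220) in the top half. Next I go over and behind the flap.

Request:
drive_tool(
  targets=[
    {"tx": 0, "ty": -0.2, "tz": 0.5, "wx": 0, "wy": 0, "wz": 0, "claw": -1},
    {"tx": 0, "ty": -0.1, "tz": 0.6, "wx": 0, "wy": 0, "wz": 0, "claw": -1},
    {"tx": 0.3, "ty": 0, "tz": 0.5, "wx": 0, "wy": 0, "wz": 0, "claw": -1},
    {"tx": 0.6, "ty": 0.1, "tz": 0, "wx": 0, "wy": 0, "wz": 0, "claw": -1},
    {"tx": 0.7, "ty": 0.3, "tz": 0, "wx": 0, "wy": 0, "wz": 0, "claw": -1},
    {"tx": 0.7, "ty": 0.6, "tz": 0, "wx": 0, "wy": 0, "wz": 0, "claw": -1},
    {"tx": 0.7, "ty": 0.8, "tz": 0, "wx": 0, "wy": 0, "wz": 0, "claw": -1},
    {"tx": 0.5, "ty": 0.8, "tz": 0, "wx": 0, "wy": 0, "wz": 0, "claw": -1},
  ],
)

```text
clock: 42.1
tool_pos: [0.6335, 0.1795, 0.3212]
eef_rot: [-0.025, 1.0, 0.003, -0.0]
contact_force: [-0.1, -0.5, 0.4]
opening: 0.01
finger_force: 0.0
```

Request:
drive_tool(
  targets=[
    {"tx": 0.2, "ty": 0.8, "tz": 0, "wx": 0, "wy": 0, "wz": 0, "claw": -1},
    {"tx": 0, "ty": 0.8, "tz": 0, "wx": 0, "wy": 0, "wz": 0, "claw": -1},
    {"tx": 0, "ty": 0.7, "tz": 0, "wx": 0, "wy": 0, "wz": 0, "claw": -1},
    {"tx": 0, "ty": 0.5, "tz": 0, "wx": 0, "wy": 0, "wz": 0, "claw": -1},
    {"tx": 0, "ty": 0, "tz": 0, "wx": 0, "wy": 0, "wz": 0, "claw": -1},
    {"tx": 0, "ty": 0, "tz": 0, "wx": 0, "wy": 0, "wz": 0, "claw": -1},
    {"tx": 0, "ty": 0, "tz": 0, "wx": 0, "wy": 0, "wz": 0, "claw": -1},
    {"tx": 0, "ty": 0, "tz": 0, "wx": 0, "wy": 0, "wz": 0, "claw": -1},
  ],
)

```text
clock: 42.9
tool_pos: [0.6397, 0.2604, 0.3218]
eef_rot: [-0.024, 1.0, 0.002, 0.0]
contact_force: [0.0, -0.8, -0.2]
opening: 0.008
finger_force: 0.0
```

```bash
python3 m.py; python3 flap.py
```

```text
tcp [0.6397 0.2604 0.3218] zaxis [ 0.     0.005 -1.   ] yaw y 92.7 open 0.7 F [ 0.  -0.8 -0.2] t 42.9
[-0.13  0.79 -0.72  1.23  0.5   1.3   0.79] [0.64  0.261 0.322] [-0.   0.1  0.2]
0.11 26 [0.557 0.56  0.561]
0.13 38 [0.56  0.562 0.563]
0.15 37 [0.562 0.564 0.566]
0.17 40 [0.564 0.566 0.569]
0.19 44 [0.567 0.569 0.571]
0.21 43 [0.57  0.572 0.574]
0.23 48 [0.573 0.574 0.576]
0.25 47 [0.575 0.577 0.579]
0.27 44 [0.578 0.579 0.582]
0.29 46 [0.58  0.584 0.587]
```

Request:
drive_tool(
  targets=[
    {"tx": 0, "ty": 0, "tz": -0.3, "wx": 0, "wy": 0, "wz": 0, "claw": -1},
    {"tx": 0, "ty": 0, "tz": -0.5, "wx": 0, "wy": 0, "wz": 0, "claw": -1},
    {"tx": 0, "ty": 0, "tz": -0.6, "wx": 0, "wy": 0, "wz": 0, "claw": -1},
    {"tx": 0, "ty": 0, "tz": -0.5, "wx": 0, "wy": 0, "wz": 0, "claw": -1},
    {"tx": -0.3, "ty": 0, "tz": 0, "wx": 0, "wy": 0, "wz": 0, "claw": -1},
    {"tx": -0.4, "ty": 0, "tz": 0, "wx": 0, "wy": 0, "wz": 0, "claw": -1},
    {"tx": -0.4, "ty": 0, "tz": 0, "wx": 0, "wy": 0, "wz": 0, "claw": -1},
    {"tx": -0.4, "ty": 0, "tz": 0, "wx": 0, "wy": 0, "wz": 0, "claw": -1},
  ],
)

```text
clock: 43.75
tool_pos: [0.5937, 0.2617, 0.2641]
eef_rot: [-0.025, 1.0, 0.003, -0.0]
contact_force: [1.5, -0.4, 1.4]
opening: 0.008
finger_force: 0.3
```

Request:
drive_tool(
  targets=[
    {"tx": -0.4, "ty": 0, "tz": 0, "wx": 0, "wy": 0, "wz": 0, "claw": -1},
    {"tx": -0.4, "ty": 0, "tz": 0, "wx": 0, "wy": 0, "wz": 0, "claw": -1},
    {"tx": -0.4, "ty": 0, "tz": 0, "wx": 0, "wy": 0, "wz": 0, "claw": -1},
    {"tx": -0.4, "ty": 0, "tz": 0, "wx": 0, "wy": 0, "wz": 0, "claw": -1},
    {"tx": -0.4, "ty": 0, "tz": 0, "wx": 0, "wy": 0, "wz": 0, "claw": -1},
    {"tx": 0, "ty": 0, "tz": 0, "wx": 0, "wy": 0, "wz": 0, "claw": -1},
    {"tx": 0, "ty": 0, "tz": 0, "wx": 0, "wy": 0, "wz": 0, "claw": -1},
    {"tx": 0, "ty": 0, "tz": 0, "wx": 0, "wy": 0, "wz": 0, "claw": -1},
  ],
)

```text
clock: 44.55
tool_pos: [0.5349, 0.2618, 0.2646]
eef_rot: [-0.024, 1.0, 0.003, 0.0]
contact_force: [-0.5, 0.1, 0.0]
opening: 0.004
finger_force: 0.0
```

```bash
python3 flap.py
```

```text
[-0.13  0.71 -0.73  1.62  0.53  1.01  0.6 ] [0.535 0.262 0.265] [-0.5  0.1  0.1]
0.11 19 [0.556 0.56  0.568]
0.13 17 [0.546 0.55  0.554]
0.15 17 [0.538 0.542 0.545]
0.17 18 [0.529 0.533 0.535]
0.19 17 [0.521 0.523 0.527]
0.21 18 [0.51  0.514 0.518]
0.23 20 [0.5   0.504 0.508]
0.25 18 [0.491 0.495 0.498]
0.27 45 [0.481 0.485 0.489]
0.31 2 [0.552 0.554 0.555]
```

Request:
drive_tool(
  targets=[
    {"tx": 0, "ty": 0, "tz": 0.2, "wx": 0, "wy": 0, "wz": 0, "claw": -1},
    {"tx": -0.3, "ty": 0, "tz": 0.1, "wx": 0, "wy": 0, "wz": 0, "claw": -1},
    {"tx": -0.6, "ty": 0, "tz": 0, "wx": 0, "wy": 0, "wz": 0, "claw": -1},
    {"tx": -0.6, "ty": 0.05, "tz": 0, "wx": 0, "wy": 0, "wz": 0, "claw": -1},
    {"tx": -0.6, "ty": 0.05, "tz": -0.2, "wx": 0, "wy": 0, "wz": 0, "claw": -1},
    {"tx": -0.6, "ty": 0.05, "tz": -0.2, "wx": 0, "wy": 0, "wz": 0, "claw": -1},
    {"tx": -0.6, "ty": 0.05, "tz": -0.2, "wx": 0, "wy": 0, "wz": 0, "claw": -1},
    {"tx": -0.6, "ty": 0.05, "tz": -0.3, "wx": 0, "wy": 0, "wz": 0, "claw": -1},
  ],
)

```text
clock: 45.4
tool_pos: [0.4162, 0.2699, 0.2473]
eef_rot: [-0.025, 1.0, 0.003, 0.001]
contact_force: [-0.4, -0.2, -0.0]
opening: 0.002
finger_force: 0.0
```

Request:
drive_tool(
  targets=[
    {"tx": -0.4, "ty": 0, "tz": -0.3, "wx": 0, "wy": 0, "wz": 0, "claw": -1},
    {"tx": -0.1, "ty": 0, "tz": -0.3, "wx": 0, "wy": 0, "wz": 0, "claw": -1},
    {"tx": 0, "ty": 0, "tz": -0.3, "wx": 0, "wy": 0, "wz": 0, "claw": -1},
    {"tx": 0, "ty": 0, "tz": 0, "wx": 0, "wy": 0, "wz": 0, "claw": -1},
    {"tx": 0, "ty": 0, "tz": 0, "wx": 0, "wy": 0, "wz": 0, "claw": -1},
    {"tx": 0, "ty": 0, "tz": 0, "wx": 0, "wy": 0, "wz": 0, "claw": -1},
    {"tx": 0, "ty": 0, "tz": 0, "wx": 0, "wy": 0, "wz": 0, "claw": -1},
    {"tx": 0, "ty": 0, "tz": 0, "wx": 0, "wy": 0, "wz": 0, "claw": -1},
  ],
)

```text
clock: 46.2
tool_pos: [0.4024, 0.2697, 0.22]
eef_rot: [-0.025, 1.0, 0.003, 0.0]
contact_force: [0.5, 0.5, -0.2]
opening: 0.005
finger_force: 0.0
```

```bash
python3 flap.py
```

```text
[-0.25  0.62 -0.69  2.    0.59  0.72  0.32] [0.402 0.27  0.22 ] [0.3 0.6 0.1]
0.11 214 [0.496 0.518 0.539]
0.13 293 [0.431 0.46  0.488]
0.15 194 [0.389 0.406 0.426]
0.27 35 [0.379 0.407 0.434]
0.29 130 [0.379 0.407 0.435]
0.31 282 [0.379 0.405 0.433]
```

Request:
drive_tool(
  targets=[
    {"tx": 0, "ty": 0, "tz": -0.3, "wx": 0, "wy": 0, "wz": 0, "claw": -1},
    {"tx": 0, "ty": 0, "tz": -0.5, "wx": 0, "wy": 0, "wz": 0, "claw": -1},
    {"tx": 0, "ty": 0, "tz": -0.5, "wx": 0, "wy": 0, "wz": 0, "claw": -1},
    {"tx": 0, "ty": 0, "tz": -0.5, "wx": 0, "wy": 0, "wz": 0, "claw": -1},
    {"tx": 0, "ty": 0, "tz": -0.5, "wx": 0, "wy": 0, "wz": 0, "claw": -1},
    {"tx": 0, "ty": 0, "tz": -0.5, "wx": 0, "wy": 0, "wz": 0, "claw": -1},
    {"tx": 0, "ty": 0, "tz": -0.5, "wx": 0, "wy": 0, "wz": 0, "claw": -1},
    {"tx": 0, "ty": 0, "tz": -0.3, "wx": 0, "wy": 0, "wz": 0, "claw": -1},
  ],
)

```text
clock: 47.05
tool_pos: [0.4011, 0.2695, 0.1105]
eef_rot: [-0.025, 1.0, 0.003, -0.001]
contact_force: [-3.3, -0.0, 2.9]
opening: 0.003
finger_force: 1.7
```

Request:
drive_tool(
  targets=[
    {"tx": 0, "ty": 0, "tz": -0.25, "wx": 0, "wy": 0, "wz": 0, "claw": -1},
    {"tx": 0, "ty": 0, "tz": -0.2, "wx": 0, "wy": 0, "wz": 0, "claw": -1},
    {"tx": 0, "ty": 0, "tz": -0.1, "wx": 0, "wy": 0, "wz": 0, "claw": -1},
    {"tx": 0, "ty": 0, "tz": 0, "wx": 0, "wy": 0, "wz": 0, "claw": -1},
    {"tx": 0, "ty": 0, "tz": 0, "wx": 0, "wy": 0, "wz": 0, "claw": -1},
    {"tx": 0, "ty": 0, "tz": 0, "wx": 0, "wy": 0, "wz": 0, "claw": -1},
    {"tx": 0, "ty": 0, "tz": 0, "wx": 0, "wy": 0, "wz": 0, "claw": -1},
    {"tx": 0, "ty": 0, "tz": 0, "wx": 0, "wy": 0, "wz": 0, "claw": -1},
  ],
)

```text
clock: 47.85
tool_pos: [0.4016, 0.2695, 0.097]
eef_rot: [-0.025, 1.0, 0.003, 0.001]
contact_force: [-7.2, -2.5, 22.9]
opening: 0.004
finger_force: 11.6
```

Request:
drive_tool(
  targets=[
    {"tx": 0, "ty": 0, "tz": 0.2, "wx": 0, "wy": 0, "wz": 0, "claw": -1},
    {"tx": 0, "ty": 0, "tz": 0.4, "wx": 0, "wy": 0, "wz": 0, "claw": -1},
    {"tx": 0, "ty": 0, "tz": 0.6, "wx": 0, "wy": 0, "wz": 0, "claw": -1},
    {"tx": 0, "ty": 0, "tz": 0.7, "wx": 0, "wy": 0, "wz": 0, "claw": -1},
    {"tx": 0, "ty": -0.3, "tz": 0.7, "wx": 0, "wy": 0, "wz": 0, "claw": -1},
    {"tx": 0, "ty": -0.5, "tz": 0.5, "wx": 0, "wy": 0, "wz": 0, "claw": -1},
    {"tx": 0, "ty": -0.5, "tz": 0.2, "wx": 0, "wy": 0, "wz": 0, "claw": -1},
    {"tx": 0, "ty": -0.3, "tz": 0, "wx": 0, "wy": 0, "wz": 0, "claw": -1},
  ],
)

```text
clock: 48.65
tool_pos: [0.4034, 0.2204, 0.195]
eef_rot: [-0.024, 1.0, 0.003, 0.001]
contact_force: [-0.5, 0.5, 0.5]
opening: 0.004
finger_force: 0.0
```

```bash
python3 m.py; python3 - <<'E'
from h import *
for cam in("top","side"):
    s,P=snap(cam)
    for a in np.arange(.385,.56,.04):
        m=(P[...,0]>a)&(P[...,0]<a+.03)&(P[...,1]>.15)&(P[...,1]<.4)&(P[...,2]<.17)
        print(cam,round(a+.015,3),m.sum(),np.median(P[m][:,2]).round(4))
E
```

```text
tcp [0.4034 0.2204 0.195 ] zaxis [ 0.003  0.006 -1.   ] yaw y 92.7 open 0.4 F [-0.5  0.5  0.5] t 48.65
top 0.4 0 nan
top 0.44 0 nan
top 0.48 1 0.0928
top 0.52 113 0.0976
top 0.56 299 0.0979
side 0.4 426 0.0987
side 0.44 400 0.0982
side 0.48 590 0.0981
side 0.52 622 0.098
side 0.56 500 0.0979
  return _methods._mean(a, axis=axis, dtype=dtype,
  ret = ret.dtype.type(ret / rcount)
```

The flap is flush at 98 mm, so it has latched. Next is the timer.

Request:
drive_tool(
  targets=[
    {"tx": 0.3, "ty": -0.3, "tz": 0, "wx": 0, "wy": 0, "wz": 0.02, "claw": -0.1},
    {"tx": 0.6, "ty": -0.5, "tz": 0, "wx": 0, "wy": 0, "wz": 0.02, "claw": -0.1},
    {"tx": 0.6, "ty": -0.5, "tz": 0, "wx": 0, "wy": 0, "wz": 0.02, "claw": -0.1},
    {"tx": 0.6, "ty": -0.5, "tz": 0, "wx": 0, "wy": 0, "wz": 0.02, "claw": -0.1},
    {"tx": 0.6, "ty": -0.5, "tz": 0, "wx": 0, "wy": 0, "wz": 0.02, "claw": -0.1},
    {"tx": 0.6, "ty": -0.5, "tz": 0, "wx": 0, "wy": 0, "wz": 0.02, "claw": -0.1},
    {"tx": 0.6, "ty": -0.5, "tz": 0, "wx": 0, "wy": 0, "wz": 0.02, "claw": -0.1},
    {"tx": 0.6, "ty": -0.5, "tz": 0, "wx": 0, "wy": 0, "wz": 0.02, "claw": -0.1},
  ],
)

```text
clock: 49.55
tool_pos: [0.5381, 0.1077, 0.1936]
eef_rot: [-0.109, 0.994, 0.003, -0.0]
contact_force: [0.1, 0.2, 0.1]
opening: 0.45
finger_force: 0.0
```

Request:
drive_tool(
  targets=[
    {"tx": 0.6, "ty": -0.5, "tz": 0, "wx": 0, "wy": 0, "wz": 0.02, "claw": -0.1},
    {"tx": 0.6, "ty": -0.5, "tz": 0, "wx": 0, "wy": 0, "wz": 0.02, "claw": -0.1},
    {"tx": 0.6, "ty": -0.5, "tz": 0, "wx": 0, "wy": 0, "wz": 0.02, "claw": -0.1},
    {"tx": 0.6, "ty": -0.5, "tz": 0, "wx": 0, "wy": 0, "wz": 0.02, "claw": -0.1},
    {"tx": 0.5, "ty": -0.4, "tz": 0, "wx": 0, "wy": 0, "wz": 0.02, "claw": -0.1},
    {"tx": 0.2, "ty": -0.2, "tz": 0, "wx": 0, "wy": 0, "wz": 0.01, "claw": -0.1},
    {"tx": 0, "ty": 0, "tz": 0, "wx": 0, "wy": 0, "wz": 0, "claw": -0.1},
    {"tx": 0, "ty": 0, "tz": 0, "wx": 0, "wy": 0, "wz": 0, "claw": -0.1},
  ],
)

```text
clock: 50.35
tool_pos: [0.6294, 0.0308, 0.1939]
eef_rot: [-0.166, 0.986, 0.003, -0.001]
contact_force: [0.2, 0.1, 0.3]
opening: 0.446
finger_force: 0.0
```

```bash
python3 m.py; cat > knob.py <<'E'
from h import *
for cam in("wrist","side"):
    s,P=snap(cam,cam+"_k.png")
    with np.errstate(invalid='ignore'): m=(abs(P[...,0]-.637)<.035)&(abs(P[...,1]-.028)<.035)&(P[...,2]>.046)&(P[...,2]<.06)
    p=P[m]
    if len(p)<20: print(cam,len(p)); continue
    c,sz,a=cv2.minAreaRect((p[:,:2]*1000).astype(np.float32))
    w,V=np.linalg.eigh(np.cov(p[:,:2].T));d=V[:,1]
    print(cam,len(p),np.round(c,1),np.round(sz),"rect",round(a,1),"pca",np.degrees(np.arctan2(d[1],d[0])).round(1),"z",np.median(p[:,2]).round(3))
E
python3 knob.py
```

```text
tcp [0.6294 0.0308 0.1939] zaxis [-0.003  0.006 -1.   ] yaw y 109.1 open 39.3 F [0.2 0.1 0.3] t 50.35
wrist 878 [634.9  26.9] [38. 12.] rect 19.0 pca -161.4 z 0.052
side 57 [636.1  25.2] [40. 15.] rect 18.4 pca -159.5 z 0.051
```

Request:
drive_tool(
  targets=[
    {"tx": 0.2, "ty": -0.1, "tz": -0.3, "wx": 0, "wy": 0, "wz": 0, "claw": -0.1},
    {"tx": 0, "ty": 0, "tz": -0.6, "wx": 0, "wy": 0, "wz": 0, "claw": -0.1},
    {"tx": 0, "ty": 0, "tz": -0.6, "wx": 0, "wy": 0, "wz": 0, "claw": -0.1},
    {"tx": 0, "ty": 0, "tz": -0.6, "wx": 0, "wy": 0, "wz": 0, "claw": -0.1},
    {"tx": 0, "ty": 0, "tz": -0.6, "wx": 0, "wy": 0, "wz": 0, "claw": -0.1},
    {"tx": 0, "ty": 0, "tz": -0.6, "wx": 0, "wy": 0, "wz": 0, "claw": -0.1},
    {"tx": 0, "ty": 0, "tz": -0.4, "wx": 0, "wy": 0, "wz": 0, "claw": -0.1},
    {"tx": 0, "ty": 0, "tz": 0, "wx": 0, "wy": 0, "wz": 0, "claw": -0.1},
  ],
)

```text
clock: 51.25
tool_pos: [0.635, 0.0262, 0.0811]
eef_rot: [-0.165, 0.986, 0.003, -0.002]
contact_force: [-0.8, 1.1, 0.5]
opening: 0.446
finger_force: 0.0
```

```bash
python3 m.py
```

```text
tcp [0.635  0.0262 0.0811] zaxis [-0.005  0.005 -1.   ] yaw y 109.1 open 39.3 F [-0.8  1.1  0.5] t 51.25
```

Down 35 mm more, then grip gently.

Request:
drive_tool(
  targets=[
    {"tx": 0, "ty": 0, "tz": -0.3, "wx": 0, "wy": 0, "wz": 0, "claw": -0.1},
    {"tx": 0.03, "ty": 0.03, "tz": -0.4, "wx": 0, "wy": 0, "wz": 0, "claw": -0.1},
    {"tx": 0, "ty": 0, "tz": -0.3, "wx": 0, "wy": 0, "wz": 0, "claw": -0.1},
    {"tx": 0, "ty": 0, "tz": -0.15, "wx": 0, "wy": 0, "wz": 0, "claw": -0.1},
    {"tx": 0, "ty": 0, "tz": 0, "wx": 0, "wy": 0, "wz": 0, "claw": -1},
    {"tx": 0, "ty": 0, "tz": 0, "wx": 0, "wy": 0, "wz": 0, "claw": -1},
    {"tx": 0, "ty": 0, "tz": 0, "wx": 0, "wy": 0, "wz": 0, "claw": -1},
    {"tx": 0, "ty": 0, "tz": 0, "wx": 0, "wy": 0, "wz": 0, "claw": -1},
  ],
  force=12,
)

```text
clock: 52.05
tool_pos: [0.6375, 0.0271, 0.0493]
eef_rot: [-0.165, 0.986, 0.002, 0.0]
contact_force: [-0.5, 1.6, 0.7]
opening: 0.131
finger_force: 12.0
```

```bash
python3 m.py; python3 -c "
from h import *
print(r.get_state()['q'].round(2))"
```

```text
tcp [0.6375 0.0271 0.0493] zaxis [-0.     0.005 -1.   ] yaw y 109.0 open 11.6 F [-0.5  1.6  0.7] t 52.05
[ 0.23  1.05 -0.66  1.63  0.85  0.77  1.08]
```

Request:
drive_tool(
  targets=[
    {"tx": 0, "ty": 0, "tz": 0, "wx": 0, "wy": 0, "wz": -0.05, "claw": -1},
    {"tx": 0, "ty": 0, "tz": 0, "wx": 0, "wy": 0, "wz": -0.1, "claw": -1},
    {"tx": 0, "ty": 0, "tz": 0, "wx": 0, "wy": 0, "wz": -0.1, "claw": -1},
    {"tx": 0, "ty": 0, "tz": 0, "wx": 0, "wy": 0, "wz": -0.1, "claw": -1},
    {"tx": 0, "ty": 0, "tz": 0, "wx": 0, "wy": 0, "wz": -0.1, "claw": -1},
    {"tx": 0, "ty": 0, "tz": 0, "wx": 0, "wy": 0, "wz": -0.1, "claw": -1},
    {"tx": 0, "ty": 0, "tz": 0, "wx": 0, "wy": 0, "wz": -0.1, "claw": -1},
    {"tx": 0, "ty": 0, "tz": 0, "wx": 0, "wy": 0, "wz": -0.1, "claw": -1},
  ],
)

```text
clock: 52.85
tool_pos: [0.6374, 0.0258, 0.0492]
eef_rot: [0.227, 0.974, 0.002, 0.001]
contact_force: [1.3, -2.8, 0.2]
opening: 0.133
finger_force: 12.0
```

```bash
python3 m.py; python3 knob.py
```

```text
tcp [0.6374 0.0258 0.0492] zaxis [ 0.003  0.003 -1.   ] yaw y 63.7 open 11.7 F [ 1.3 -2.8  0.2] t 52.85
wrist 4614 [634.6  30.4] [36. 36.] rect 7.9 pca 154.7 z 0.052
side 0
```

Request:
drive_tool(
  targets=[
    {"tx": 0, "ty": 0, "tz": 0, "wx": 0, "wy": 0, "wz": -0.1, "claw": -1},
    {"tx": 0, "ty": 0, "tz": 0, "wx": 0, "wy": 0, "wz": -0.12, "claw": -1},
    {"tx": 0, "ty": 0, "tz": 0, "wx": 0, "wy": 0, "wz": -0.12, "claw": -1},
    {"tx": 0, "ty": 0, "tz": 0, "wx": 0, "wy": 0, "wz": -0.12, "claw": -1},
    {"tx": 0, "ty": 0, "tz": 0, "wx": 0, "wy": 0, "wz": -0.12, "claw": -1},
    {"tx": 0, "ty": 0, "tz": 0, "wx": 0, "wy": 0, "wz": -0.12, "claw": -1},
    {"tx": 0, "ty": 0, "tz": 0, "wx": 0, "wy": 0, "wz": -0.12, "claw": -1},
    {"tx": 0, "ty": 0, "tz": 0, "wx": 0, "wy": 0, "wz": -0.12, "claw": -1},
  ],
)

```text
clock: 53.75
tool_pos: [0.6361, 0.0248, 0.0492]
eef_rot: [0.66, 0.751, -0.0, 0.002]
contact_force: [-3.4, -5.0, 5.1]
opening: 0.137
finger_force: 12.0
```

Request:
drive_tool(
  targets=[
    {"tx": 0, "ty": 0, "tz": 0, "wx": 0, "wy": 0, "wz": -0.07, "claw": -1},
    {"tx": 0, "ty": 0, "tz": 0, "wx": 0, "wy": 0, "wz": 0, "claw": -1},
    {"tx": 0, "ty": 0, "tz": 0, "wx": 0, "wy": 0, "wz": 0, "claw": -1},
    {"tx": 0, "ty": 0, "tz": 0, "wx": 0, "wy": 0, "wz": 0, "claw": -1},
    {"tx": 0, "ty": 0, "tz": 0, "wx": 0, "wy": 0, "wz": 0, "claw": -1},
    {"tx": 0, "ty": 0, "tz": 0, "wx": 0, "wy": 0, "wz": 0, "claw": -1},
    {"tx": 0, "ty": 0, "tz": 0, "wx": 0, "wy": 0, "wz": 0, "claw": -1},
    {"tx": 0, "ty": 0, "tz": 0, "wx": 0, "wy": 0, "wz": 0, "claw": -1},
  ],
)

```text
clock: 54.55
tool_pos: [0.6359, 0.0248, 0.0492]
eef_rot: [0.685, 0.728, -0.0, 0.002]
contact_force: [-2.1, -4.7, 6.1]
opening: 0.134
finger_force: 12.0
```

```bash
python3 m.py
```

```text
tcp [0.6359 0.0248 0.0492] zaxis [ 0.003 -0.004 -1.   ] yaw y 3.5 open 11.8 F [-2.1 -4.7  6.1] t 54.55
```

Request:
drive_tool(
  targets=[
    {"tx": 0, "ty": 0, "tz": 0, "wx": 0, "wy": 0, "wz": -0.015, "claw": -1},
    {"tx": 0, "ty": 0, "tz": 0, "wx": 0, "wy": 0, "wz": 0, "claw": -0.1},
    {"tx": 0, "ty": 0, "tz": 0, "wx": 0, "wy": 0, "wz": 0, "claw": -0.1},
    {"tx": 0, "ty": 0, "tz": 0, "wx": 0, "wy": 0, "wz": 0, "claw": -0.1},
    {"tx": 0, "ty": 0, "tz": 0.3, "wx": 0, "wy": 0, "wz": 0, "claw": -0.1},
    {"tx": 0, "ty": 0, "tz": 0.6, "wx": 0, "wy": 0, "wz": 0, "claw": -0.1},
    {"tx": 0, "ty": 0, "tz": 0.7, "wx": 0, "wy": 0, "wz": 0, "claw": -0.1},
    {"tx": 0, "ty": 0, "tz": 0.7, "wx": 0, "wy": 0, "wz": 0, "claw": -0.1},
  ],
)

```text
clock: 55.35
tool_pos: [0.6371, 0.0279, 0.1189]
eef_rot: [0.691, 0.723, 0.002, 0.002]
contact_force: [0.4, 0.5, 0.9]
opening: 0.446
finger_force: 0.0
```

Request:
drive_tool(
  targets=[
    {"tx": 0, "ty": 0, "tz": 0.7, "wx": 0, "wy": 0, "wz": 0, "claw": -0.1},
    {"tx": 0, "ty": 0, "tz": 0.7, "wx": 0, "wy": 0, "wz": 0, "claw": -0.1},
    {"tx": 0, "ty": 0, "tz": 0.7, "wx": 0, "wy": 0, "wz": 0, "claw": -0.1},
    {"tx": 0, "ty": 0, "tz": 0.5, "wx": 0, "wy": 0, "wz": 0, "claw": -0.1},
    {"tx": 0, "ty": 0, "tz": 0, "wx": 0, "wy": 0, "wz": 0, "claw": -0.1},
    {"tx": 0, "ty": 0, "tz": 0, "wx": 0, "wy": 0, "wz": 0, "claw": -0.1},
    {"tx": 0, "ty": 0, "tz": 0, "wx": 0, "wy": 0, "wz": 0, "claw": -0.1},
    {"tx": 0, "ty": 0, "tz": 0, "wx": 0, "wy": 0, "wz": 0, "claw": -0.1},
  ],
)

```text
clock: 56.15
tool_pos: [0.6364, 0.0274, 0.1947]
eef_rot: [0.691, 0.723, 0.001, 0.001]
contact_force: [-0.8, -0.3, -0.5]
opening: 0.449
finger_force: 0.0
```

```bash
python3 m.py; python3 knob.py; python3 - <<'E'
from h import *
s,P=snap("side","side_end.png")
for a in np.arange(.385,.56,.04):
    m=(P[...,0]>a)&(P[...,0]<a+.03)&(P[...,1]>.15)&(P[...,1]<.4)&(P[...,2]<.17)
    print(round(a+.015,3),m.sum(),np.median(P[m][:,2]).round(4))
E
```

```text
tcp [0.6364 0.0274 0.1947] zaxis [ 0.004 -0.    -1.   ] yaw y 2.6 open 39.5 F [-0.8 -0.3 -0.5] t 56.15
wrist 891 [635.7  27. ] [12. 38.] rect 2.7 pca 92.5 z 0.052
side 55 [634.1  24.3] [15. 42.] rect 0.4 pca 92.9 z 0.052
0.4 636 0.0983
0.44 624 0.0982
0.48 617 0.098
0.52 612 0.0981
0.56 517 0.098
```

View pics/wrist_k.png

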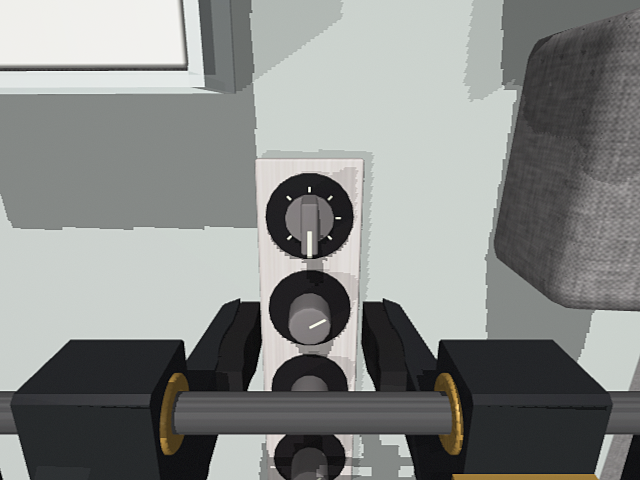

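The wrist view shows the timer's white pointer at (309,243) in line with the long mark, with the bar along the strip's -y. The flap is flush and nothing is touched, so I hand in.

```bash
python3 -c "
from h import *
print(workorder.finish_job())"
```

```text
the job is handed in; nothing more can be done
None
```

The job is handed in (the hand-in gave no verdict): all three remotes and the flashlight are in the cubby, the flap measures flush and latched, and the timer pointer is on the long mark to within about a degree.

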